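# Rivet a batch of knife handles on the riveting shuttle

## Robot

A 6-joint arm with a two-finger parallel gripper is mounted at the origin on the work surface. World frame = base frame: x ahead of the robot, y to its left, z up, the work surface at z = 0. Lengths are in m, angles in degrees, forces in N, time in s.
With the tool pointing down it reaches from about 0.25 to 0.725 m from the base axis. Payload 9.7 kg.
Tool frame: the origin (TCP) lies on the centre line of the jaws, within the pads' length; the fingertips stand tip_extent ahead of it and the grasp point (between the pads) lies 3 mm ahead of it (tip_extent is the distance from the TCP to the fingertips, in m); z points along the fingers, y is the line along which they close (so a half turn about z gives the same grasp; the last joint's range is limited). The gripper opens to 85 mm and grips with 20 to 120 N. Pads are 22 mm wide; open, the fingers measure 114 mm over their backs; the gripper's body (76 mm by 85 mm) begins 54 mm behind the grasp point. The pads swing forward as they close: fully open they stand 13 mm farther back than shut.
Start: joints at [77.177, 4.979, 10.078, 95.1, 0, 90], TCP at [0.122, 0.536, 0.253] pointing down, gripper open.
Joint ranges: [-179.16, 179.16], [-48.56, 103.87], [-65.8, 70.77], [-126.05, 130.52], [-82.76, 87.17], [-180, 180]. Speed limits (degrees/s): [127.2, 127.2, 147.25, 180, 180, 180].

## Interface

Orientations are given as [roll, pitch, yaw] about the fixed x, y, z axes, in that order (R = Rz(yaw) Ry(pitch) Rx(roll)).
In Python, from workcell import * gives the robot as it stands.
- The arm moves only by the tool servo_tool, never from a script. Its argument "rows" is a list of rows, each an object with "offset": the shift along the tool's x, y, z as a fraction of full scale, a list of three; "yaw": the turn about the tool's z as a fraction of full scale; "claw": the closure, from 0 (fully open) to 1 (shut). A call has 1 to 12 rows; each row is the pose to reach, as a shift and turn from the pose commanded when the call began, along the tool's axes at that moment, turning the shorter way round; what a row does not reach only later rows make up. Full scale, the value 1, is 0.1 m for a shift and pi rad for a turn. A row lasts 1/8 s, in which the tool goes at most 62.5 mm and 10.7 degrees, less where a joint would pass 70% of its speed; a pose out of reach is approached as far as the arm can. A call with a number of a shift or a turn outside -1 to 1 is refused whole. A call with a gripper value outside its range is refused whole. The fingers move at their own pace and stop on an object; "squeeze" is the grip in N (left out, the last holds). Time passes only in rows, so rows that repeat a pose let the fingers close. It gives the time, the measured TCP pose, the force, the opening and the grip force at its end, in the units of the state.
- get_obs(): the state, without advancing time (a new reading comes with each control period).
- camera(name): name is "scene" or "top" or "wrist"; returns (picture, depth): 400x640x3 uint8, red, green, blue; 400x640 float32, m along the optical axis (not along the pixel's ray), 0 where there is no reading.
- camera_info(name): a dict with "fx", "fy", "cx", "cy" (pixels), "cam_to_world" (4x4, takes a point from camera to world coordinates); the wrist camera has in their place "hand_eye" (4x4, takes a point from camera to tool coordinates, whose origin is the TCP and whose axes are the flange's). Camera axes: x right, y up, looking along -z (the intrinsics and any distortion apply to the point x, -y, -z); pixel columns grow to the right and rows downward; lengths in m; the calibration is good to about 2 mm. A picture is of the moment at which its call begins: read the wrist's pose just before it. camera_info takes no time and is no camera call.
- job_done(): hands the job in; it is judged then, once.
The state is a dict: "time": time; "q": joint angles; "qd": joint speeds; "joint_efforts": joint torques, N m; "ee_pos": TCP position; "tcp_rot": TCP orientation; "wrist_force": force on the tool from outside, world axes, zero at the start; "torque": the same for the moment, N m; "opening": finger opening in m; "grasp_force": force on a finger pad.
Only numpy, scipy, OpenCV 4.12 (cv2) and the standard library are available. Lean on these libraries where they do the work, as an engineer would, in place of code of your own. Each camera call takes 0.05 s, during which the arm holds its last target. There are 200 camera calls.

## Task

Bring the shuttle back to its loading stop at the right-hand end of the rail (blue mark, right as seen from the robot), lay every handle blank that is on the bench flat in a nest of its own, rivets up, and push the loaded shuttle along to the middle stop over the anvil (yellow mark). There, and only there, press every copper rivet fully home, then push the shuttle on into the left-hand out stop (red mark), lift the handles out there and lay the finished handles flat, side by side, in the blue tray; leave the pliers, the scribed slab and the bottle alone.

Things in the scene. Friction and masses are not known exactly. Their poses are not given: they have to be found in the camera images.
- shuttle (a joint): travel (m) of the shuttle along its rails: 0 = in the loading stop (blue mark), 0.14 = press stop over the anvil (yellow), 0.28 = out stop (red); grows towards the robot's left; end stops at -0.012 and 0.292. Drag 1.5 N. A spring plunger drops between two ribs at each stop: it draws the shuttle in from within about 5 mm and takes about 8 N to push out of
- grip (a point): centre of the top of the shuttle's red upright push grip: cylinder 22 mm in diameter, 50 mm tall, on a lug (top 44 mm above the bench) on the robot's side of the shuttle, 98 mm from its centre line; top 94 mm above the bench. Axes as the shuttle: x across the rails away from the robot, y along the rails (growing travel), z up
- bed: green bed 150 x 560 mm with two round rails, bolted down; origin at its underside below the middle of the anvil; axes as the shuttle. The shuttle is an aluminium plate 160 mm across (x) by 202 mm along the rails (y), top 44 mm above the bench. An aluminium bar with the ribs runs along the far side
- load_stop (a point): the blue loading mark (10 x 26 mm) on the indexing bar, right-hand end, seen from the robot; the shuttle is in this stop when its brass plunger housing (98 mm from the centre line; the mark is at 119 mm) stands level with the mark along the rails
- press_stop (a point): the yellow press mark (10 x 26 mm) on the indexing bar, middle (the steel anvil, 90 x 190 mm, lies between the rails there, just under the shuttle), seen from the robot; the shuttle is in this stop when its brass plunger housing (98 mm from the centre line; the mark is at 119 mm) stands level with the mark along the rails
- out_stop (a point): the red out mark (10 x 26 mm) on the indexing bar, left-hand end, seen from the robot; the shuttle is in this stop when its brass plunger housing (98 mm from the centre line; the mark is at 119 mm) stands level with the mark along the rails
- nest1 (a point): centre of the floor of shuttle nest 1 (the right-hand one; 68 mm apart along the rails), 44 mm above the bench: a pocket 140 mm long (x) and 42 mm wide (y) between end bars and low side fences, all 8 mm high; the fences stand only 30 to 60 mm either side of the middle, so fingers have room there. Axes as the shuttle
- nest2 (a point): centre of the floor of shuttle nest 2 (the middle one; 68 mm apart along the rails), 44 mm above the bench: a pocket 140 mm long (x) and 42 mm wide (y) between end bars and low side fences, all 8 mm high; the fences stand only 30 to 60 mm either side of the middle, so fingers have room there. Axes as the shuttle
- nest3 (a point): centre of the floor of shuttle nest 3 (the left-hand one; 68 mm apart along the rails), 44 mm above the bench: a pocket 140 mm long (x) and 42 mm wide (y) between end bars and low side fences, all 8 mm high; the fences stand only 30 to 60 mm either side of the middle, so fingers have room there. Axes as the shuttle
- handle1: knife-handle blank: black slab 130 x 34 mm, 16 mm thick with the contoured steel liner on top; about 0.15 kg; origin at the centre of its underside, x along it, y across, z up. Two copper rivets are started in it on the centre line at x = -40 (a) and +40 mm (b), heads 15 mm in diameter. Starts on the bench, rivets up; may be absent. Fits a nest either way round
- handle1_rivet_a (a joint): how far (m) the rivet at x = -40 mm of handle1 has been pressed in: 0 = top of its head 30 mm above the blank's underside, 0.010 = fully home, head resting on the liner, its top 20 mm above the underside. Tight fit: moves only when pressed with about 9 N, and stays where it is left
- handle1_rivet_b (a joint): how far (m) the rivet at x = 40 mm of handle1 has been pressed in: 0 = top of its head 30 mm above the blank's underside, 0.010 = fully home, head resting on the liner, its top 20 mm above the underside. Tight fit: moves only when pressed with about 9 N, and stays where it is left
- handle2: knife-handle blank: black slab 130 x 34 mm, 16 mm thick with the contoured steel liner on top; about 0.15 kg; origin at the centre of its underside, x along it, y across, z up. Two copper rivets are started in it on the centre line at x = -40 (a) and +40 mm (b), heads 15 mm in diameter. Starts on the bench, rivets up; may be absent. Fits a nest either way round
- handle2_rivet_a (a joint): how far (m) the rivet at x = -40 mm of handle2 has been pressed in: 0 = top of its head 30 mm above the blank's underside, 0.010 = fully home, head resting on the liner, its top 20 mm above the underside. Tight fit: moves only when pressed with about 9 N, and stays where it is left
- handle2_rivet_b (a joint): how far (m) the rivet at x = 40 mm of handle2 has been pressed in: 0 = top of its head 30 mm above the blank's underside, 0.010 = fully home, head resting on the liner, its top 20 mm above the underside. Tight fit: moves only when pressed with about 9 N, and stays where it is left
- handle3: knife-handle blank: black slab 130 x 34 mm, 16 mm thick with the contoured steel liner on top; about 0.15 kg; origin at the centre of its underside, x along it, y across, z up. Two copper rivets are started in it on the centre line at x = -40 (a) and +40 mm (b), heads 15 mm in diameter. Starts on the bench, rivets up; may be absent. Fits a nest either way round
- handle3_rivet_a (a joint): how far (m) the rivet at x = -40 mm of handle3 has been pressed in: 0 = top of its head 30 mm above the blank's underside, 0.010 = fully home, head resting on the liner, its top 20 mm above the underside. Tight fit: moves only when pressed with about 9 N, and stays where it is left
- handle3_rivet_b (a joint): how far (m) the rivet at x = 40 mm of handle3 has been pressed in: 0 = top of its head 30 mm above the blank's underside, 0.010 = fully home, head resting on the liner, its top 20 mm above the underside. Tight fit: moves only when pressed with about 9 N, and stays where it is left
- tray_in (a point): centre of the floor (4 mm above the bench) of the blue open tray for finished handles, fixed to the bench on the robot's left: 228 x 150 mm inside, walls 18 mm high over the bench and 4 mm thick; x along its 228 mm (three handles fit side by side 64 mm apart along x, their length along y), z up
- pliers: steel pocket pliers lying on the bench, 145 mm long; not part of the job, leave alone; origin at the pivot
- scribed_slab: spare black slab 125 x 42 x 12 mm with a white scribed line and no rivets; not part of the job, leave alone; origin at the centre of its underside
- glue_bottle: yellow bottle with a red cap, 52 mm in diameter, 130 mm tall, standing; not part of the job, leave alone; origin at the centre of its underside
Not all that is in view belongs to the job. Leave any purple or turquoise look-alike of the handle1 alone. Leave any brown or purple look-alike of the handle3 alone.

How it is judged (in metres and radians):
On the way, in this order (a step that is already met when the one before it is completed fails the run):
1. the shuttle is in the loading stop (value of joint shuttle between -0.004 and 0.004 m), for 0.2 s.
2. every blank lies flat in a nest, the shuttle still in the loading stop (all of step 1 and angle between each of handle1, handle2, handle3's own z axis and vertical below 0.06 rad and angle between the x axis of each of handle1, handle2, handle3 and the x axis of nest2, either way round below 0.1 rad and (distance between handle1 and nest1 below 0.01 m or distance between handle1 and nest2 below 0.01 m or distance between handle1 and nest3 below 0.01 m) and (distance between handle2 and nest1 below 0.01 m or distance between handle2 and nest2 below 0.01 m or distance between handle2 and nest3 below 0.01 m) and (distance between handle3 and nest1 below 0.01 m or distance between handle3 and nest2 below 0.01 m or distance between handle3 and nest3 below 0.01 m)), for 0.3 s.
3. the loaded shuttle is in the press stop over the anvil (value of joint shuttle between 0.136 and 0.144 m and angle between each of handle1, handle2, handle3's own z axis and vertical below 0.06 rad and angle between the x axis of each of handle1, handle2, handle3 and the x axis of nest2, either way round below 0.1 rad and (distance between handle1 and nest1 below 0.01 m or distance between handle1 and nest2 below 0.01 m or distance between handle1 and nest3 below 0.01 m) and (distance between handle2 and nest1 below 0.01 m or distance between handle2 and nest2 below 0.01 m or distance between handle2 and nest3 below 0.01 m) and (distance between handle3 and nest1 below 0.01 m or distance between handle3 and nest2 below 0.01 m or distance between handle3 and nest3 below 0.01 m)), for 0.2 s.
4. every rivet is pressed fully home, the shuttle in the press stop (value of joint shuttle between 0.136 and 0.144 m and value of joint each of handle1_rivet_a, handle1_rivet_b, handle2_rivet_a, handle2_rivet_b, handle3_rivet_a, handle3_rivet_b above 0.008 m), for 0.2 s.
5. the shuttle is in the out stop with the blanks in their nests (value of joint shuttle between 0.276 and 0.284 m and angle between each of handle1, handle2, handle3's own z axis and vertical below 0.06 rad and angle between the x axis of each of handle1, handle2, handle3 and the x axis of nest2, either way round below 0.1 rad and (distance between handle1 and nest1 below 0.01 m or distance between handle1 and nest2 below 0.01 m or distance between handle1 and nest3 below 0.01 m) and (distance between handle2 and nest1 below 0.01 m or distance between handle2 and nest2 below 0.01 m or distance between handle2 and nest3 below 0.01 m) and (distance between handle3 and nest1 below 0.01 m or distance between handle3 and nest2 below 0.01 m or distance between handle3 and nest3 below 0.01 m)), for 0.2 s.
At the end, for the whole second after the job is handed in: Every blank lies on the floor of the blue tray, rivets up (origin inside the tray walls, underside within 6 mm of the tray's floor, tilt under 0.10 rad); every rivet is within 2 mm of fully home; the shuttle rests in the out stop (travel 0.28 m within 4 mm); all at rest (value of joint shuttle between 0.276 and 0.284 m and angle between each of handle1, handle2, handle3's own z axis and vertical below 0.1 rad and x of handle1 in the frame of tray_in between -0.115 and 0.115 m and y of handle1 in the frame of tray_in between -0.075 and 0.075 m and z of each of handle1, handle2, handle3 in the frame of tray_in below 0.006 m and x of handle2 in the frame of tray_in between -0.115 and 0.115 m and y of handle2 in the frame of tray_in between -0.075 and 0.075 m and x of handle3 in the frame of tray_in between -0.115 and 0.115 m and y of handle3 in the frame of tray_in between -0.075 and 0.075 m and value of joint each of handle1_rivet_a, handle1_rivet_b, handle2_rivet_a, handle2_rivet_b, handle3_rivet_a, handle3_rivet_b above 0.008 m and linear speed of each of handle1, handle2, handle3 below 0.02 m/s and velocity of joint shuttle between -0.01 and 0.01 m/s); the robot touches nothing.
It fails at once if a rivet pressed home before the shuttle has been brought over the anvil (value of joint shuttle below 0.12 m and value of joint any of handle1_rivet_a, handle1_rivet_b, handle2_rivet_a, handle2_rivet_b, handle3_rivet_a, handle3_rivet_b above 0.008 m).
It fails at once if the pliers, the scribed slab or the glue bottle moved more than 30 mm or the bottle knocked over (distance of any of pliers, scribed_slab, glue_bottle from where it was at the start of the episode above 0.03 m or angle between glue_bottle's own z axis and vertical above 0.5 rad).
Of handle1, handle2, handle3 only 2 to 3 are there at a start; the rules pass over those that are not, and their reading is None.
At some moment in a run one of handle1, handle2, handle3 may be knocked a few centimetres aside while the robot is not near it.
Once in a run the grip may slacken for a moment while it holds something.
It also fails if it takes over 210 s, if anything falls off the work surface, if the arm or the gripper's body presses on something with over 40 N, if the wrist force passes 120 N, or if a joint passes its speed limit or range.

## Working session

There is one attempt and no reset: what is moved stays moved. The work goes in short steps, Python scripts to look and compute and a tool call to move; the robot and the scene stay as the last step left them, time stands still between calls to the robot, and variables do not carry over. Pictures are saved under pics/ and viewed, at most 14 in all, crops included, and the job is handed in when it is done.

Besides the shell and the picture viewer there is one more tool, called after "Call:" in YAML: its name, and indented under it one key for each argument. servo_tool: Moves the arm, as the interface text tells. Its arguments: {"type":"object","properties":{"rows":{"type":"array"},"squeeze":{"type":"number"}},"required":["rows"]}

```bash
ls; mkdir -p pics
python3 - <<'E'
from workcell import *
import cv2,numpy as np
o=get_obs();print(o)
for n in ["scene","top"]:
    p,d=camera(n);cv2.imwrite(f"pics/{n}0.png",p[:,:,::-1]);np.savez(f"pics/{n}0.npz",p=p,d=d)
    print(n,camera_info(n))
print(camera_info("wrist"))
E
```

```text
pics
{'time': 0.0, 'q': array([ 7.71768819e+01,  5.01129855e+00,  1.00328882e+01,  9.51000331e+01,
       -1.44291731e-03,  8.99996554e+01]), 'qd': array([-0.03589109, -0.08392882, -0.11715375, -0.00894447,  0.04713397,
        0.01238903]), 'joint_efforts': array([ 1.48554358e-03, -5.20400798e+01,  4.64785874e+01,  1.69294380e-02,
        7.93887375e-05, -5.71027982e-06]), 'ee_pos': array([0.12202745, 0.53607464, 0.25256713]), 'tcp_rot': array([-1.79921557e+02,  1.44244413e-03,  1.67177229e+02]), 'wrist_force': array([-0.10344869,  0.46912845,  0.62031988]), 'torque': array([-0.02592577,  0.02384003, -0.00215616]), 'grasp_force': 0.0, 'opening': 0.0850211979810129}
scene {'fx': 447.51752633345956, 'fy': 447.51752633345956, 'cx': 311.4803150170161, 'cy': 204.4957015121109, 'cam_to_world': array([[ 0.22380962, -0.77229549,  0.59453252,  1.4773905 ],
       [ 0.97450628,  0.18715469, -0.12373614, -0.21570573],
       [-0.01570869,  0.60706902,  0.79449383,  1.41768567],
       [ 0.        ,  0.        ,  0.        ,  1.        ]])}
top {'fx': 512.2013326594827, 'fy': 512.2013326594827, 'cx': 314.75424247995085, 'cy': 195.49784719659084, 'cam_to_world': array([[ 0.01847041,  0.99255619, -0.12037879,  0.281927  ],
       [-0.99969716,  0.02029181,  0.01392228,  0.00208881],
       [ 0.01626135,  0.12008518,  0.9926304 ,  1.87722642],
       [ 0.        ,  0.        ,  0.        ,  1.        ]])}
{'fx': 282.00245994737014, 'fy': 282.00245994737014, 'cx': 318.0057674425885, 'cy': 202.07503308907542, 'hand_eye': array([[ 3.65553922e-04,  9.59910692e-01,  2.80305781e-01,
         7.03182174e-02],
       [ 9.99996643e-01, -1.06989056e-03,  2.35973260e-03,
         3.12610163e-04],
       [ 2.56502906e-03,  2.80303977e-01, -9.59907861e-01,
        -1.20627102e-01],
       [ 0.00000000e+00,  0.00000000e+00,  0.00000000e+00,
         1.00000000e+00]])}
```

View pics/top0.png

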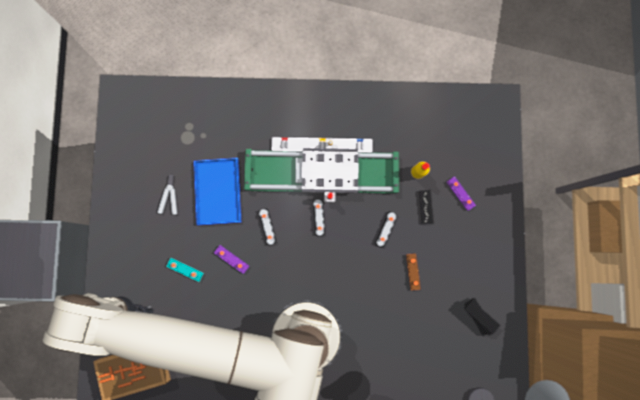

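View pics/scene0.png

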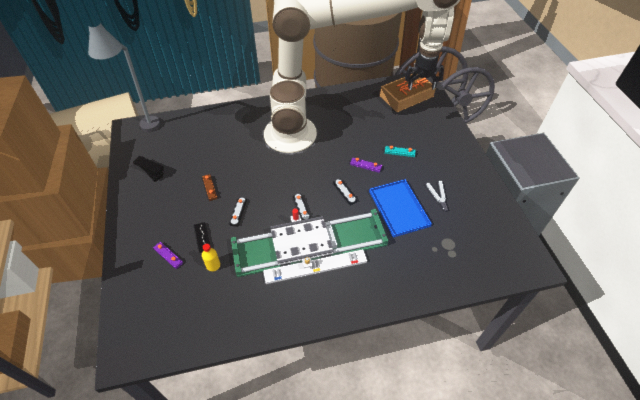

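The top view shows the blue tray at (217,191), the shuttle near the middle at (330,170) and the red grip at (330,196).
- Possible handles: white liners at (267,227), (319,218) and (386,229).
- Look-alikes: purple at (461,193) and (231,259), turquoise at (185,270), brown at (413,272). The scribed slab is at (425,207) and there is a black object at (481,316).
- I choose the three white-lined ones with black slabs and will check them in one close crop.

```bash
cat > h.py <<'E'
from workcell import *
import cv2,numpy as np
from scipy.spatial.transform import Rotation as R
def T(o):
    M=np.eye(4);M[:3,:3]=R.from_euler('xyz',o['tcp_rot'],degrees=True).as_matrix();M[:3,3]=o['ee_pos'];return M
def shot(n):
    o=get_obs();p,d=camera(n);i=camera_info(n)
    C=i['cam_to_world'] if n!='wrist' else T(o)@i['hand_eye']
    return p,d,i,C,o
def ray(i,C,uv,z):
    uv=np.atleast_2d(np.asarray(uv,float))
    v=np.c_[(uv[:,0]-i['cx'])/i['fx'],-(uv[:,1]-i['cy'])/i['fy'],-np.ones(len(uv))]@C[:3,:3].T
    s=(z-C[2,3])/v[:,2];return C[:3,3]+v*s[:,None]
def pix(i,C,P):
    c=(np.atleast_2d(P)-C[:3,3])@C[:3,:3]
    return np.c_[i['cx']+i['fx']*c[:,0]/-c[:,2],i['cy']-i['fy']*c[:,1]/-c[:,2]]
def blobs(m,lo=3,hi=1e9):
    n,l,s,c=cv2.connectedComponentsWithStats(m.astype(np.uint8))
    return [(c[k],s[k]) for k in range(1,n) if lo<=s[k,4]<=hi]
def hsv(p): 
    h=cv2.cvtColor(p,cv2.COLOR_RGB2HSV);return h[...,0].astype(int),h[...,1].astype(int),h[...,2].astype(int)
E
python3 - <<'E'
from h import *
f=np.load('pics/top0.npz');p=f['p'];i=camera_info('top');C=i['cam_to_world']
cv2.imwrite('pics/crop1.png',cv2.resize(p[125:295,150:480],None,fx=2.4,fy=2.4,interpolation=cv2.INTER_CUBIC)[:,:,::-1])
h,s,v=hsv(p)
def rep(name,m,z,lo=3):
    m=m.copy();m[:120]=0;m[300:]=0;m[:,:140]=0;m[:,500:]=0
    for c,st in blobs(m,lo): print(name,c.round(1),st[4],ray(i,C,c,z)[0].round(4))
rep('copper',(h>=3)&(h<=16)&(s>90)&(v>90),.03)
rep('red',((h<3)|(h>174))&(s>150)&(v>100),.094)
rep('blue',(h>100)&(h<125)&(s>130)&(v>80),.02)
rep('yel',(h>20)&(h<34)&(s>130)&(v>100),.04)
rep('green',(h>60)&(h<90)&(s>90)&(v>40)&(v<140),.02,50)
E
```

```text
copper [425.1 165.8] 27 [ 0.6241 -0.427   0.03  ]
copper [455.5 183.5] 4 [ 0.5607 -0.5381  0.03  ]
copper [468.8 201.4] 5 [ 0.4958 -0.5858  0.03  ]
copper [317.5 206.2] 10 [ 0.4671 -0.0345  0.03  ]
copper [263.5 215.6] 11 [0.4289 0.1597 0.03  ]
copper [390.7 218.8] 12 [ 0.4267 -0.3003  0.03  ]
copper [319. 228.] 11 [ 0.3882 -0.0413  0.03  ]
copper [269. 237.] 11 [0.3524 0.1378 0.03  ]
copper [382.3 238.9] 9 [ 0.3534 -0.2703  0.03  ]
copper [221.3 253. ] 7 [0.2921 0.3064 0.03  ]
copper [413.2 271.5] 361 [ 0.2391 -0.3814  0.03  ]
copper [173.2 265. ] 10 [0.2465 0.4753 0.03  ]
copper [239.  265.5] 6 [0.249  0.2416 0.03  ]
copper [193.2 274. ] 10 [0.2162 0.4029 0.03  ]
red [284.3 138.3] 6 [0.7005 0.0889 0.094 ]
red [425.7 165.6] 20 [ 0.6131 -0.4142  0.094 ]
red [329.7 195.6] 19 [ 0.499  -0.0753  0.094 ]
blue [359.8 139.8] 5 [ 0.7185 -0.1871  0.02  ]
blue [217.  191.1] 2967 [0.516  0.3327 0.02  ]
yel [322. 139.] 15 [ 0.7137 -0.0464  0.04  ]
yel [418.8 170.7] 192 [ 0.6036 -0.4012  0.04  ]
green [254.2 167.7] 263 [0.6053 0.2001 0.02  ]
green [382.9 172. ] 521 [ 0.5994 -0.2731  0.02  ]
```

View pics/crop1.png

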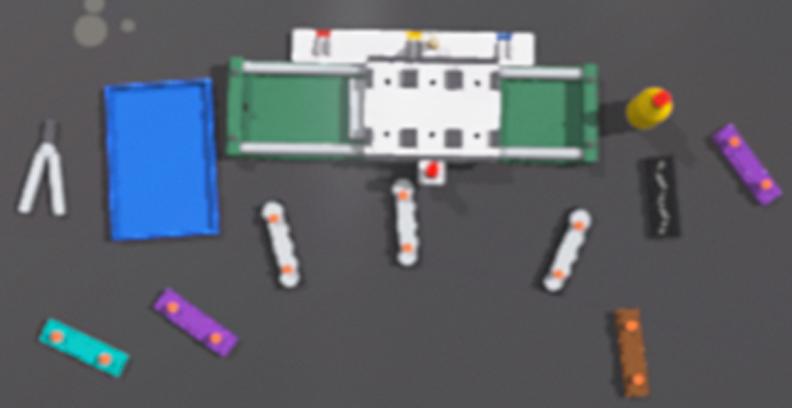

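The crop confirms three white-lined blanks with copper rivets, at crop pixels (281,243), (406,224) and (567,250). The shuttle stands a little right of yellow. Next I move the wrist camera over the middle at yaw 0.

Call:
servo_tool:
  rows:
    - {"offset": [-0.5,-0.5,0],"yaw": 0.1,"claw": 0}
    - {"offset": [-1,-1,0],"yaw": 0.7,"claw": 0}
    - {"offset": [-1,-1,0],"yaw": 0.7,"claw": 0}
    - {"offset": [-1,-1,0],"yaw": 0.7,"claw": 0}
    - {"offset": [-1,-1,0],"yaw": 0.7,"claw": 0}
    - {"offset": [-1,-1,0],"yaw": 0.7,"claw": 0}
    - {"offset": [-1,-1,0],"yaw": 0.7,"claw": 0}
    - {"offset": [-1,-1,0],"yaw": 0.7,"claw": 0}
    - {"offset": [-1,-1,0],"yaw": 0.7,"claw": 0}
    - {"offset": [-1,-1,0],"yaw": 0.7,"claw": 0}
    - {"offset": [-1,-1,0],"yaw": 0.7,"claw": 0}
    - {"offset": [-1,-1,0],"yaw": 0.7,"claw": 0}

```text
time: 1.6
ee_pos: [0.267, 0.3599, 0.2528]
tcp_rot: [-175.4, 0.4, 50.8]
wrist_force: [0.4, 0.8, -0.3]
opening: 0.0854
grasp_force: 0.0
```

Call:
servo_tool:
  rows:
    - {"offset": [0,0,0],"yaw": 0,"claw": 0}

```text
time: 1.72
ee_pos: [0.2672, 0.3596, 0.2531]
tcp_rot: [-175.5, 0.3, 50.8]
wrist_force: [0.0, -0.3, -0.7]
opening: 0.0853
grasp_force: 0.0
```

Call:
servo_tool:
  rows:
    - {"offset": [0,0,0],"yaw": 0,"claw": 0}

```text
time: 1.85
ee_pos: [0.2661, 0.3608, 0.2531]
tcp_rot: [-175.5, 0.3, 51.0]
wrist_force: [-0.0, 0.1, 0.5]
opening: 0.0857
grasp_force: 0.0
```

Call:
servo_tool:
  rows:
    - {"offset": [0,0.5,0],"yaw": 0,"claw": 0}
    - {"offset": [0,0.5,0],"yaw": 0,"claw": 0}
    - {"offset": [0,0.5,0],"yaw": 0,"claw": 0}

```text
time: 2.22
ee_pos: [0.3044, 0.3299, 0.2493]
tcp_rot: [-175.5, 0.3, 51.0]
wrist_force: [-0.4, -0.3, 0.5]
opening: 0.0855
grasp_force: 0.0
```

Run:
```python
from workcell import *
o=get_obs();print(o['q'].round(2),o['ee_pos'],o['tcp_rot'])
```

```text
[ 44.68  -8.16  -3.31  95.68   4.47 173.63] [0.30442662 0.32985126 0.24926398] [-175.46316337    0.32173898   51.02200595]
```

Call:
servo_tool:
  rows:
    - {"offset": [0,0,0],"yaw": -0.3,"claw": 0}
    - {"offset": [0,0,0],"yaw": -0.3,"claw": 0}
    - {"offset": [0,0,0],"yaw": -0.3,"claw": 0}
    - {"offset": [0,0,0],"yaw": -0.3,"claw": 0}
    - {"offset": [0,0,0],"yaw": -0.3,"claw": 0}
    - {"offset": [0,0,0],"yaw": -0.3,"claw": 0}

```text
time: 2.98
ee_pos: [0.3041, 0.3301, 0.2494]
tcp_rot: [-177.1, -3.5, 104.9]
wrist_force: [1.0, -0.1, -0.3]
opening: 0.0853
grasp_force: 0.0
```

Run:
```python
from workcell import *
o=get_obs();print(o['q'].round(2),o['ee_pos'],o['tcp_rot'])
```

```text
[ 44.73  -8.18  -3.31  95.68   4.47 119.68] [0.30409361 0.3301021  0.24943009] [-177.08496057   -3.48340596  104.93155602]
```

Call:
servo_tool:
  rows:
    - {"offset": [0,0,0],"yaw": -0.7,"claw": 0}
    - {"offset": [0,0,0],"yaw": -0.7,"claw": 0}
    - {"offset": [0,0,0],"yaw": -0.7,"claw": 0}
    - {"offset": [0,0,0],"yaw": -0.7,"claw": 0}
    - {"offset": [0,0,0],"yaw": -0.7,"claw": 0}
    - {"offset": [0,0,0],"yaw": -0.7,"claw": 0}
    - {"offset": [0,0,0],"yaw": -0.7,"claw": 0}
    - {"offset": [0,0,0],"yaw": -0.7,"claw": 0}
    - {"offset": [0,0,0],"yaw": -0.7,"claw": 0}
    - {"offset": [0,0,0],"yaw": -0.7,"claw": 0}
    - {"offset": [0,0,0],"yaw": -0.7,"claw": 0}
    - {"offset": [0,0,0],"yaw": -0.7,"claw": 0}

```text
time: 4.47
ee_pos: [0.3044, 0.3298, 0.2494]
tcp_rot: [175.5, -0.3, -128.9]
wrist_force: [-0.4, 0.0, -0.4]
opening: 0.0854
grasp_force: 0.0
```

Call:
servo_tool:
  rows:
    - {"offset": [0,0,0],"yaw": -0.7,"claw": 0}
    - {"offset": [0,0,0],"yaw": -0.7,"claw": 0}
    - {"offset": [0,0,0],"yaw": -0.7,"claw": 0}
    - {"offset": [0,0,0],"yaw": -0.7,"claw": 0}
    - {"offset": [0,0,0],"yaw": -0.7,"claw": 0}
    - {"offset": [0,0,0],"yaw": -0.7,"claw": 0}
    - {"offset": [0,0,0],"yaw": -0.7,"claw": 0}
    - {"offset": [0,0,0],"yaw": -0.7,"claw": 0}
    - {"offset": [0,0,0],"yaw": -0.7,"claw": 0}
    - {"offset": [0,0,0],"yaw": -0.7,"claw": 0}
    - {"offset": [0,0,0],"yaw": -0.7,"claw": 0}
    - {"offset": [0,0,0],"yaw": -0.7,"claw": 0}

```text
time: 5.98
ee_pos: [0.3044, 0.3298, 0.2494]
tcp_rot: [-177.6, 3.8, -2.9]
wrist_force: [-0.1, 0.6, 0.6]
opening: 0.0852
grasp_force: 0.0
```

Call:
servo_tool:
  rows:
    - {"offset": [0,0,0],"yaw": -0.25,"claw": 0}
    - {"offset": [0,0,0],"yaw": -0.25,"claw": 0}
    - {"offset": [0,0,0],"yaw": -0.25,"claw": 0}
    - {"offset": [0,0,0],"yaw": -0.25,"claw": 0}
    - {"offset": [0,0,0],"yaw": -0.25,"claw": 0}

```text
time: 6.6
ee_pos: [0.3045, 0.3297, 0.2494]
tcp_rot: [-175.6, 1.0, 41.9]
wrist_force: [-0.3, -0.1, -0.3]
opening: 0.0858
grasp_force: 0.0
```

Call:
servo_tool:
  rows:
    - {"offset": [0,0,0],"yaw": -0.06,"claw": 0}
    - {"offset": [0,0,0],"yaw": -0.06,"claw": 0}
    - {"offset": [0,0,0],"yaw": -0.06,"claw": 0}

```text
time: 6.98
ee_pos: [0.2763, 0.3531, 0.2494]
tcp_rot: [-177.0, 0.2, 49.9]
wrist_force: [0.3, -0.7, -0.8]
opening: 0.0857
grasp_force: 0.0
```

Run:
```python
from workcell import *
o=get_obs();print(o['q'].round(2),o['ee_pos'],o['tcp_rot'])
```

```text
[  50.21   -8.77   -3.78   95.2     2.97 -179.73] [0.27633231 0.35309342 0.24936214] [-177.03552433    0.21698419   49.94419996]
```

Call:
servo_tool:
  rows:
    - {"offset": [0,0,0],"yaw": -0.09,"claw": 0}
    - {"offset": [0,0,0],"yaw": -0.09,"claw": 0}
    - {"offset": [0,0,0],"yaw": -0.09,"claw": 0}
    - {"offset": [0,0,0],"yaw": -0.09,"claw": 0}

```text
time: 7.48
ee_pos: [0.2077, 0.3899, 0.2493]
tcp_rot: [-179.8, -0.5, 61.7]
wrist_force: [-0.5, -0.6, -0.2]
opening: 0.0854
grasp_force: 0.0
```

Run:
```python
from workcell import *
o=get_obs();print(o['q'].round(2),o['ee_pos'],o['tcp_rot'])
```

```text
[  61.81  -10.33   -5.09   94.71    0.24 -179.88] [0.20769991 0.38985727 0.24933553] [-179.75462898   -0.52682557   61.68462626]
```

Call:
servo_tool:
  rows:
    - {"offset": [0,0,0],"yaw": 0.7,"claw": 0}
    - {"offset": [0,0,0],"yaw": 0.7,"claw": 0}
    - {"offset": [0,0,0],"yaw": 0.7,"claw": 0}
    - {"offset": [0,0,0],"yaw": 0.7,"claw": 0}
    - {"offset": [-0.4,0.5,0],"yaw": 0.7,"claw": 0}
    - {"offset": [-0.8,1,0],"yaw": 0.7,"claw": 0}
    - {"offset": [-0.8,1,0],"yaw": 0.7,"claw": 0}
    - {"offset": [-0.8,1,0],"yaw": 0.7,"claw": 0}
    - {"offset": [-0.8,1,0],"yaw": 0.7,"claw": 0}
    - {"offset": [-0.8,1,0],"yaw": 0.7,"claw": 0}
    - {"offset": [-0.8,1,0],"yaw": 0.7,"claw": 0}
    - {"offset": [-0.8,1,0],"yaw": 0.7,"claw": 0}

```text
time: 8.98
ee_pos: [0.2584, 0.2717, 0.2482]
tcp_rot: [-179.7, 0.5, -64.7]
wrist_force: [0.4, -1.2, -0.6]
opening: 0.0855
grasp_force: 0.0
```

Call:
servo_tool:
  rows:
    - {"offset": [0.5,-0.4,0],"yaw": 0.643,"claw": 0}
    - {"offset": [1,-0.7,0],"yaw": 0.643,"claw": 0}
    - {"offset": [1,-0.7,0],"yaw": 0.643,"claw": 0}
    - {"offset": [1,-0.7,0],"yaw": 0.643,"claw": 0}
    - {"offset": [1,-0.7,0],"yaw": 0.643,"claw": 0}
    - {"offset": [1,-0.7,0],"yaw": 0.643,"claw": 0}
    - {"offset": [1,-0.7,0],"yaw": 0.643,"claw": 0}
    - {"offset": [1,-0.7,0],"yaw": 0.643,"claw": 0}
    - {"offset": [1,-0.7,0],"yaw": 0.643,"claw": 0}
    - {"offset": [1,-0.7,0],"yaw": 0.643,"claw": 0}
    - {"offset": [1,-0.7,0],"yaw": 0.643,"claw": 0}
    - {"offset": [1,-0.7,0],"yaw": 0.643,"claw": 0}

```text
time: 10.48
ee_pos: [0.3647, 0.212, 0.2477]
tcp_rot: [179.4, 0.0, 180.0]
wrist_force: [-0.2, 0.1, -0.7]
opening: 0.0855
grasp_force: 0.0
```

Call:
servo_tool:
  rows:
    - {"offset": [-0.36,-1,0],"yaw": 0,"claw": 0}
    - {"offset": [-0.36,-1,0],"yaw": 0,"claw": 0}
    - {"offset": [-0.36,-1,0],"yaw": 0,"claw": 0}

```text
time: 10.85
ee_pos: [0.4011, 0.1103, 0.2467]
tcp_rot: [179.4, 0.0, 180.0]
wrist_force: [0.6, 0.2, 0.1]
opening: 0.0857
grasp_force: 0.0
```

Call:
servo_tool:
  rows:
    - {"offset": [0,-1,0],"yaw": 0,"claw": 0}
    - {"offset": [0,-1,0],"yaw": 0,"claw": 0}
    - {"offset": [0,-1,0],"yaw": 0,"claw": 0}
    - {"offset": [0,-1,0],"yaw": 0,"claw": 0}

```text
time: 11.35
ee_pos: [0.4005, 0.0133, 0.2458]
tcp_rot: [179.4, 0.1, -179.9]
wrist_force: [0.4, 1.1, -0.0]
opening: 0.0853
grasp_force: 0.0
```

Run:
```python
from h import *
o=get_obs();print(o['q'].round(2),o['ee_pos'],o['tcp_rot'],o['time'])
p,d,i,C,o=shot('wrist');np.savez('pics/w1.npz',p=p,d=d,C=C);cv2.imwrite('pics/w1.png',p[:,:,::-1])
```

```text
[  1.51 -15.5   -9.71  95.72   0.59   1.39] [0.40054871 0.01327531 0.24575405] [ 1.79404262e+02  5.22997307e-02 -1.79877192e+02] 11.35
```

View pics/w1.png

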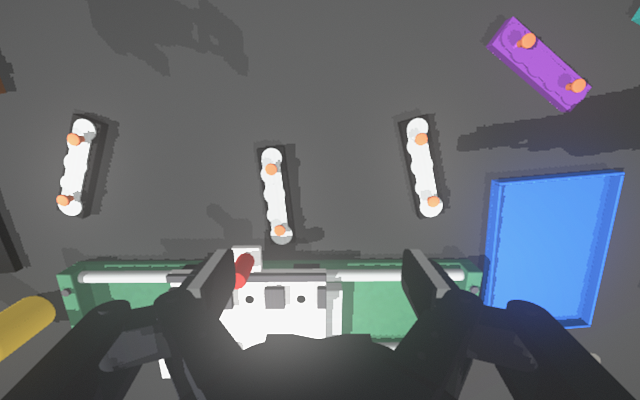

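The wrist view shows the blanks at (75,168), (276,195) and (424,168), the grip at (243,268), and the tray at right (550,250). Now measuring.

```bash
cat >> h.py <<'E'
def copper(p,i,C,z=.03,lo=25,hi=400):
    h,s,v=hsv(p);m=(h>=5)&(h<=16)&(s>90)&(v>150)
    out=[]
    for c,st in blobs(m,lo,hi): out.append((c.round(1),st[4],ray(i,C,c,z)[0].round(4)))
    return out
def pairs(pts):
    r=[]
    for a in range(len(pts)):
        for b in range(a+1,len(pts)):
            d=pts[b]-pts[a];L=np.hypot(d[0],d[1])
            if .072<L<.088:
                an=np.degrees(np.arctan2(d[1],d[0]));an=(an+90)%180-90
                r.append((((pts[a]+pts[b])/2)[:2].round(4),round(an,1),round(L,4)))
    return r
E
python3 - <<'E'
from h import *
f=np.load('pics/w1.npz');p=f['p'];C=f['C'];i=camera_info('wrist')
k=copper(p,i,C)
for x in k:print(*x)
for x in pairs([x[2] for x in k]):print(x)
h,s,v=hsv(p)
for c,st in blobs(((h<4)|(h>174))&(s>130)&(v>80),20): print('red',c.round(1),st,ray(i,C,c,.094)[0].round(4))
# tray: blue contour
m=((h>100)&(h<125)&(s>120)&(v>60)).astype(np.uint8)
cs=max(cv2.findContours(m,0,2)[0],key=cv2.contourArea)
q=cv2.approxPolyDP(cs,8,True)[:,0];print('tray',q.tolist(),ray(i,C,q,.018).round(4).tolist())
g=((h>60)&(h<90)&(s>80)).astype(np.uint8)
cs=np.vstack(cv2.findContours(g,0,2)[0]);hh=cv2.convexHull(cs)
q=cv2.approxPolyDP(hh,6,True)[:,0];print('bed',q.tolist(),ray(i,C,q,.02).round(3).tolist())
# from top camera: marks
ft=np.load('pics/top0.npz');it=camera_info('top');Ct=it['cam_to_world']
for n,uv in dict(red=(284.3,138.3),yel=(322,139),blue=(359.8,139.8)).items():
    print(n,ray(it,Ct,uv,.05)[0].round(4), ft['d'][int(uv[1]),int(uv[0])])
for uv in [(284,138),(322,139),(360,140),(330,143)]:
    u,w=uv;dd=ft['d'][w,u];c=np.array([(u-it['cx'])/it['fx']*dd,-(w-it['cy'])/it['fy']*dd,-dd,1]);print('depth pt',(Ct@c)[:3].round(3))
E
```

```text
[526.6  40.7] 182 [0.2485 0.2377 0.03  ]
[576.2  85.2] 173 [0.2926 0.3027 0.03  ]
[ 74.6 138.5] 124 [ 0.3518 -0.2672  0.03  ]
[421.1 138.5] 117 [0.3511 0.1352 0.03  ]
[270.9 168.8] 98 [ 0.3869 -0.0417  0.03  ]
[ 63.5 199.7] 113 [ 0.4255 -0.2982  0.03  ]
[432.9 200.6] 94 [0.4266 0.1579 0.03  ]
[279.3 229.8] 85 [ 0.4654 -0.0344  0.03  ]
(array([0.2706, 0.2702]), np.float64(55.8), np.float64(0.0785))
(array([ 0.3886, -0.2827]), np.float64(-22.8), np.float64(0.08))
(array([0.3889, 0.1466]), np.float64(16.7), np.float64(0.0788))
(array([ 0.4262, -0.038 ]), np.float64(5.3), np.float64(0.0788))
red [238.7 258.5] [235 254   9  10  22] [ 0.4725 -0.0701  0.094 ]
red [239.4 280.5] [235 273  11  16 119] [ 0.499  -0.0714  0.094 ]
tray [[624, 172], [491, 180], [483, 304], [509, 301], [564, 328], [590, 326]] [[0.3925, 0.4002, 0.018], [0.4029, 0.2337, 0.018], [0.5856, 0.2541, 0.018], [0.5807, 0.291, 0.018], [0.6278, 0.3827, 0.018], [0.6244, 0.4209, 0.018]]
bed [[639, 7], [639, 24], [478, 295], [393, 338], [72, 327], [57, 275]] [[0.213, 0.359, 0.02], [0.229, 0.364, 0.02], [0.569, 0.243, 0.02], [0.643, 0.127, 0.02], [0.621, -0.343, 0.02], [0.536, -0.343, 0.02]]
red [0.7109 0.0912 0.05  ] 1.8980297
yel [ 0.7114 -0.0461  0.05  ] 1.9029688
blue [ 0.7115 -0.184   0.05  ] 1.9060479
depth pt [0.72  0.094 0.017]
depth pt [ 0.72  -0.047  0.014]
depth pt [ 0.719 -0.188  0.015]
depth pt [ 0.692 -0.074  0.074]
```

Call:
servo_tool:
  rows:
    - {"offset": [-0.995,-0.87,0],"yaw": 0,"claw": 0}
    - {"offset": [-0.995,-0.87,0],"yaw": 0,"claw": 0}
    - {"offset": [-0.995,-0.87,0],"yaw": 0,"claw": 0}
    - {"offset": [-0.995,-0.87,0.5],"yaw": 0,"claw": 0}
    - {"offset": [-0.995,-0.87,0.9],"yaw": 0,"claw": 0}
    - {"offset": [-0.995,-0.87,0.9],"yaw": 0,"claw": 0}

```text
time: 12.15
ee_pos: [0.4985, -0.0715, 0.1526]
tcp_rot: [179.4, -0.2, -179.8]
wrist_force: [0.8, 0.8, 1.5]
opening: 0.0851
grasp_force: 0.0
```

Run:
```python
from h import *
p,d,i,C,o=shot('wrist');cv2.imwrite('pics/w2.png',p[:,:,::-1]);np.savez('pics/w2.npz',p=p,d=d,C=C)
print(o['ee_pos'],o['tcp_rot'])
h,s,v=hsv(p)
for c,st in blobs(((h<4)|(h>174))&(s>130)&(v>80),20): print('red',c.round(1),st,ray(i,C,c,.094)[0].round(4))
```

```text
[ 0.49848    -0.07149592  0.15260728] [ 179.36949994   -0.23619138 -179.79529659]
red [309.9 225. ] [296 198  31  45 805] [ 0.4964 -0.0767  0.094 ]
```

View pics/w2.png

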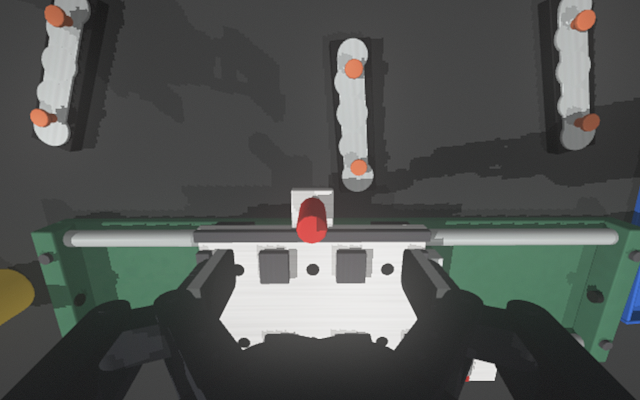

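The grip top is at about (312,231), centred between the fingers. I descend, grip it and pull the shuttle right.

Call:
servo_tool:
  rows:
    - {"offset": [0,-0.03,0.4],"yaw": 0,"claw": 0}
    - {"offset": [0,-0.03,0.74],"yaw": 0,"claw": 0}
    - {"offset": [0,-0.03,0.74],"yaw": 0,"claw": 0}
    - {"offset": [0,-0.03,0.74],"yaw": 0,"claw": 1}
    - {"offset": [0,-0.03,0.74],"yaw": 0,"claw": 1}
    - {"offset": [0,-0.03,0.74],"yaw": 0,"claw": 1}
    - {"offset": [0,-0.03,0.74],"yaw": 0,"claw": 1}
    - {"offset": [0,-0.03,0.74],"yaw": 0,"claw": 1}
  squeeze: 30

```text
time: 13.2
ee_pos: [0.5006, -0.0754, 0.0818]
tcp_rot: [179.4, 0.1, -179.9]
wrist_force: [-0.8, 0.4, 6.1]
opening: 0.0216
grasp_force: 29.2
```

Call:
servo_tool:
  rows:
    - {"offset": [0,0,-0.05],"yaw": 0,"claw": 1}
    - {"offset": [0,-0.2,-0.05],"yaw": 0,"claw": 1}
    - {"offset": [0,-0.4,-0.05],"yaw": 0,"claw": 1}
    - {"offset": [0,-0.6,-0.05],"yaw": 0,"claw": 1}
    - {"offset": [0,-0.8,-0.05],"yaw": 0,"claw": 1}
    - {"offset": [0,-1,-0.05],"yaw": 0,"claw": 1}
    - {"offset": [0,-1,-0.05],"yaw": 0,"claw": 1}

```text
time: 14.08
ee_pos: [0.5001, -0.1762, 0.0833]
tcp_rot: [179.4, -0.0, -180.0]
wrist_force: [5.0, 0.3, -13.1]
opening: 0.0205
grasp_force: 33.6
```

Call:
servo_tool:
  rows:
    - {"offset": [0,-0.06,0],"yaw": 0,"claw": 1}
    - {"offset": [0,-0.13,0],"yaw": 0,"claw": 1}
    - {"offset": [0,-0.13,0],"yaw": 0,"claw": 1}
    - {"offset": [0,-0.13,0],"yaw": 0,"claw": 1}

```text
time: 14.58
ee_pos: [0.5001, -0.1877, 0.0833]
tcp_rot: [179.3, -0.0, -179.9]
wrist_force: [5.1, 2.7, -14.9]
opening: 0.0208
grasp_force: 33.7
```

Call:
servo_tool:
  rows:
    - {"offset": [0,0,0],"yaw": 0,"claw": 0.6}
    - {"offset": [0,0,0],"yaw": 0,"claw": 0.6}
    - {"offset": [0,0,0],"yaw": 0,"claw": 0.6}
    - {"offset": [0,0,-0.5],"yaw": 0,"claw": 0.6}
    - {"offset": [0,0,-0.9],"yaw": 0,"claw": 0.6}
    - {"offset": [0,0,-0.9],"yaw": 0,"claw": 0}

```text
time: 15.32
ee_pos: [0.5017, -0.1898, 0.1786]
tcp_rot: [179.6, 0.4, -179.9]
wrist_force: [1.3, -0.1, -0.1]
opening: 0.0513
grasp_force: 0.0
```

Run:
```python
from h import *
p,d,i,C,o=shot('top');np.savez('pics/top1.npz',p=p,d=d)
print(o['ee_pos'],o['tcp_rot'],o['time'])
cv2.imwrite('pics/t1.png',cv2.resize(p[125:295,150:480],None,fx=2.4,fy=2.4,interpolation=cv2.INTER_CUBIC)[:,:,::-1])
k=copper(p,i,C,lo=5)
for x in pairs([x[2] for x in k]):print(x)
```

```text
[ 0.50171038 -0.18984497  0.178628  ] [ 179.5557802     0.3750481  -179.91582615] 15.325
(array([ 0.5599, -1.1224]), np.float64(-53.5), np.float64(0.084))
(array([ 0.4278, -0.0386]), np.float64(4.0), np.float64(0.0794))
(array([0.3909, 0.1486]), np.float64(15.7), np.float64(0.0799))
(array([ 0.3903, -0.2867]), np.float64(-20.6), np.float64(0.0795))
(array([ 0.23  , -1.1341]), np.float64(66.3), np.float64(0.0854))
(array([ 0.2408, -0.3837]), np.float64(4.7), np.float64(0.0757))
(array([ 0.2252, -0.9754]), np.float64(2.7), np.float64(0.085))
(array([0.2316, 0.4391]), np.float64(67.1), np.float64(0.0792))
(array([ 0.1965, -1.0294]), np.float64(-62.6), np.float64(0.0825))
```

View pics/t1.png

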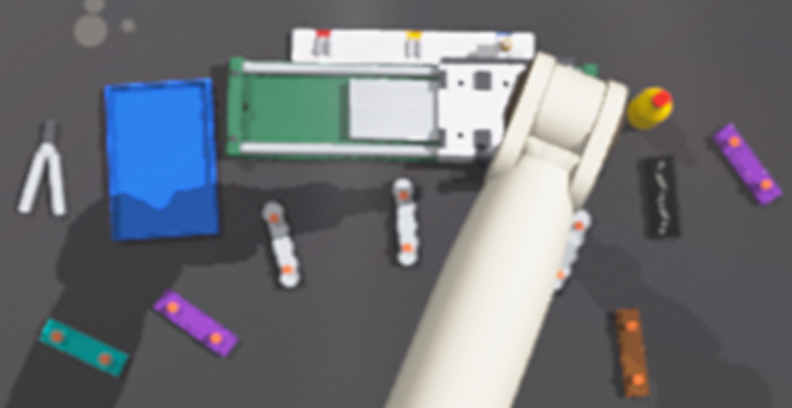

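The plunger housing at crop (505,46) stands level with the blue mark at (505,35). Next I look at the nests from above.

Call:
servo_tool:
  rows:
    - {"offset": [-0.5,0.2,-0.5],"yaw": 0,"claw": 0}
    - {"offset": [-1,0.2,-0.7],"yaw": 0,"claw": 0}
    - {"offset": [-1.0,0.2,-0.7],"yaw": 0,"claw": 0}
    - {"offset": [-1.0,0.2,-0.7],"yaw": 0,"claw": 0}

```text
time: 15.88
ee_pos: [0.5999, -0.1697, 0.2431]
tcp_rot: [179.4, -0.1, -179.9]
wrist_force: [-1.2, -0.2, -0.8]
opening: 0.0855
grasp_force: 0.0
```

Run:
```python
from h import *
p,d,i,C,o=shot('wrist');cv2.imwrite('pics/w3.png',p[:,:,::-1]);np.savez('pics/w3.npz',p=p,d=d,C=C)
print(o['ee_pos'],o['tcp_rot'])
h,s,v=hsv(p)
for c,st in blobs(((h<4)|(h>174))&(s>130)&(v>80),20): print('red',c.round(1),st,ray(i,C,c,.094)[0].round(4))
```

```text
[ 0.59989172 -0.16965438  0.24309909] [ 1.79383583e+02 -1.23128829e-01 -1.79892875e+02]
red [297.8  86.4] [287  74  23  27 461] [ 0.5007 -0.1868  0.094 ]
red [ 51.7 208.1] [ 31 194  43  30 971] [ 0.6141 -0.4333  0.094 ]
red [506.8 261.5] [498 259  19   6 109] [0.674  0.0331 0.094 ]
```

View pics/w3.png

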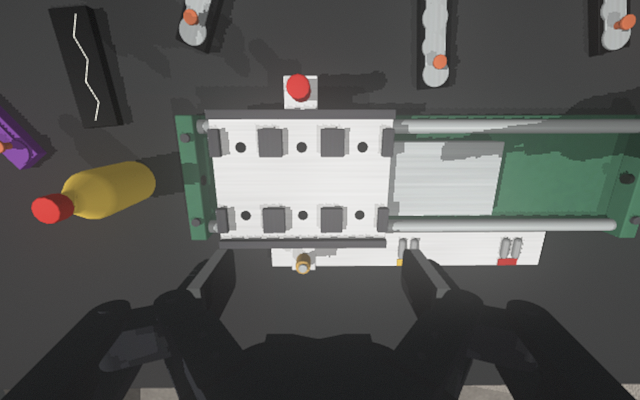

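The nest floor holes are at (240,147)/(246,215), (302,147)/(303,215) and (362,147)/(360,215). The housing is at (303,262).

Run:
```python
from h import *
f=np.load('pics/w3.npz');p=f['p'];C=f['C'];i=camera_info('wrist')
h,s,v=hsv(p);m=(v<90);m2=np.zeros_like(m)
for (x,y) in [(240,147),(246,215),(302,147),(303,215),(362,147),(360,215)]:
    w=v[y-8:y+9,x-8:x+9].astype(float);k=(w<w.min()+60);ys,xs=np.nonzero(k);c=(x-8+xs.mean(),y-8+ys.mean())
    print(np.round(c,1),k.sum(),ray(i,C,c,.044)[0].round(4))
for c,st in blobs((h>100)&(h<130)&(s>120)&(v>80),20):print('blue',c,st)
q=[(501,258),(515,258)]
for n,uv in dict(red=(507,262),yel=(400,262)).items(): print(n,ray(i,C,uv,.016)[0].round(4))
```

```text
[240.2 146.9] 77 [ 0.5583 -0.255   0.044 ]
[245.3 215.1] 65 [ 0.6385 -0.2549  0.044 ]
[301.2 146.7] 80 [ 0.558 -0.187  0.044]
[302.4 214.8] 61 [ 0.6381 -0.1867  0.044 ]
[362.1 146.6] 77 [ 0.5577 -0.1189  0.044 ]
[359.1 214.5] 60 [ 0.6378 -0.1188  0.044 ]
red [0.7164 0.0925 0.016 ]
yel [ 0.716  -0.0552  0.016 ]
```

```bash
python3 - <<'E'
from h import *
f=np.load('pics/w3.npz');d=f['d'];i=camera_info('wrist');H=i['hand_eye']
v,u=np.mgrid[0:400,0:640];P=np.stack([(u-i['cx'])/i['fx']*d,-(v-i['cy'])/i['fy']*d,-d,np.ones_like(d)],-1)@H.T
m=(d>0)&(d<.2)&(v>200)
Q=P[m][:,:3];print(m.sum())
fin=Q[(np.abs(Q[:,1])>.035)&(np.abs(Q[:,1])<.062)]
print(np.percentile(fin[:,2],[50,90,99,99.9]),np.percentile(fin[:,0],[1,50,99]))
E
python3 -c "
import workcell;print([n for n in dir(workcell) if not n.startswith('_')])"
```

```text
47255
[-0.04485099 -0.01131697  0.00481999  0.00861134] [-0.0119468   0.00660923  0.01605775]
['PlanningError', 'camera', 'camera_info', 'get_obs', 'job_done', 'tip_extent']
```

Call:
servo_tool:
  rows:
    - {"offset": [0.5,-0.4,0.2],"yaw": 0,"claw": 0}
    - {"offset": [0.9,-0.7,0.3],"yaw": 0,"claw": 0}
    - {"offset": [0.9,-0.7,0.3],"yaw": 0,"claw": 0}

```text
time: 16.3
ee_pos: [0.5062, -0.241, 0.2134]
tcp_rot: [179.4, -0.1, 179.9]
wrist_force: [0.1, -0.4, 0.5]
opening: 0.0854
grasp_force: 0.0
```

Call:
servo_tool:
  rows:
    - {"offset": [0.4,-0.2,0.2],"yaw": 0,"claw": 0}
    - {"offset": [0.7,-0.4,0.3],"yaw": 0,"claw": 0}
    - {"offset": [0.7,-0.4,0.3],"yaw": 0,"claw": 0}
    - {"offset": [0.7,-0.4,0.3],"yaw": 0,"claw": 0}

```text
time: 16.8
ee_pos: [0.4406, -0.2791, 0.1842]
tcp_rot: [179.4, 0.1, -179.9]
wrist_force: [0.1, -0.1, 0.3]
opening: 0.0857
grasp_force: 0.0
```

```bash
cat > look.py <<'E'
from h import *
import sys
n=sys.argv[1] if len(sys.argv)>1 else 'wrist';z=float(sys.argv[2]) if len(sys.argv)>2 else .03
p,d,i,C,o=shot(n);np.savez('pics/last.npz',p=p,d=d,C=C)
print(o['ee_pos'].round(4),o['tcp_rot'].round(2),o['time'],o['q'].round(1))
k=copper(p,i,C,z,lo=25 if n=='wrist' else 5,hi=900)
for x in k:print(x[0],x[1],x[2])
for x in pairs([x[2] for x in k]):print(x)
E
python3 look.py; python3 -c "
import workcell;print(workcell.tip_extent)"
```

```text
[ 0.4406 -0.2791  0.1842] [ 1.7944e+02  1.0000e-01 -1.7993e+02] 16.8 [-32.6   0.4  -2.3  87.5   0.5 -32.7]
[201.4  14.2] 530 [ 0.2848 -0.3771  0.03  ]
[326.9  99.6] 195 [ 0.3527 -0.2701  0.03  ]
[560.9 138.7] 150 [ 0.3876 -0.0453  0.03  ]
[295.3 177.9] 153 [ 0.4257 -0.3006  0.03  ]
[547.6 215.3] 174 [ 0.4651 -0.0402  0.03  ]
[ 24.9 242.2] 147 [ 0.4944 -0.586   0.03  ]
[ 84.5 295.2] 125 [ 0.5589 -0.5386  0.03  ]
(array([ 0.3892, -0.2854]), np.float64(-22.7), np.float64(0.0791))
(array([ 0.4264, -0.0427]), np.float64(3.8), np.float64(0.0777))
(array([ 0.5266, -0.5623]), np.float64(36.3), np.float64(0.08))
0.022
```

Call:
servo_tool:
  rows:
    - {"offset": [0.5,-0.08,0.3],"yaw": 0.125,"claw": 0}
    - {"offset": [0.514,-0.08,0.6],"yaw": 0.125,"claw": 0}
    - {"offset": [0.514,-0.08,0.6],"yaw": 0.125,"claw": 0}
    - {"offset": [0.514,-0.08,0.6],"yaw": 0.125,"claw": 0}

```text
time: 17.35
ee_pos: [0.3902, -0.2869, 0.125]
tcp_rot: [179.5, -0.1, 157.9]
wrist_force: [0.4, -0.7, 1.2]
opening: 0.0853
grasp_force: 0.0
```

Call:
servo_tool:
  rows:
    - {"offset": [0,0,0.5],"yaw": 0,"claw": 0}
    - {"offset": [0,0,1],"yaw": 0,"claw": 0}
    - {"offset": [0,0,1],"yaw": 0,"claw": 0}
    - {"offset": [0,0,1],"yaw": 0,"claw": 1}
    - {"offset": [0,0,1],"yaw": 0,"claw": 1}
    - {"offset": [0,0,1],"yaw": 0,"claw": 1}
    - {"offset": [0,0,1],"yaw": 0,"claw": 1}
  squeeze: 45

```text
time: 18.23
ee_pos: [0.3902, -0.2866, 0.0256]
tcp_rot: [179.5, -0.0, 157.6]
wrist_force: [-0.4, 1.0, 7.7]
opening: 0.0329
grasp_force: 44.7
```

Call:
servo_tool:
  rows:
    - {"offset": [0,0,-0.3],"yaw": 0,"claw": 1}
    - {"offset": [0,0,-0.7],"yaw": 0,"claw": 1}
    - {"offset": [0,0,-1],"yaw": 0,"claw": 1}
    - {"offset": [0,0,-1],"yaw": -0.06,"claw": 1}
    - {"offset": [0,0,-1],"yaw": -0.1244,"claw": 1}
    - {"offset": [0,0,-1],"yaw": -0.1244,"claw": 1}
    - {"offset": [0,0,-1],"yaw": -0.1244,"claw": 1}

```text
time: 19.1
ee_pos: [0.3891, -0.2869, 0.1238]
tcp_rot: [179.4, 0.0, 179.8]
wrist_force: [-0.8, 0.2, -2.7]
opening: 0.0323
grasp_force: 46.1
```

Call:
servo_tool:
  rows:
    - {"offset": [-0.4,0.05,0],"yaw": 0,"claw": 1}
    - {"offset": [-0.8,0.1,0],"yaw": 0,"claw": 1}
    - {"offset": [-1,0.15,0],"yaw": 0,"claw": 1}
    - {"offset": [-1,0.15,0],"yaw": 0,"claw": 1}

```text
time: 19.6
ee_pos: [0.49, -0.2714, 0.1234]
tcp_rot: [179.4, 0.0, 179.9]
wrist_force: [-0.7, 0.2, -2.5]
opening: 0.0325
grasp_force: 46.1
```

Call:
servo_tool:
  rows:
    - {"offset": [-0.4,0.05,0],"yaw": 0,"claw": 1}
    - {"offset": [-0.8,0.1,0],"yaw": 0,"claw": 1}
    - {"offset": [-1,0.15,0],"yaw": 0,"claw": 1}
    - {"offset": [-1,0.15,0],"yaw": 0,"claw": 1}
    - {"offset": [-1,0.15,0],"yaw": 0,"claw": 1}

```text
time: 20.23
ee_pos: [0.5881, -0.2573, 0.1242]
tcp_rot: [179.4, 0.0, 179.9]
wrist_force: [0.4, 0.3, -2.6]
opening: 0.0329
grasp_force: 29.1
```

Call:
servo_tool:
  rows:
    - {"offset": [0,0,0],"yaw": 0,"claw": 1}
    - {"offset": [0,0,0],"yaw": 0,"claw": 1}

```text
time: 20.48
ee_pos: [0.5886, -0.2573, 0.1245]
tcp_rot: [179.4, 0.1, 179.9]
wrist_force: [0.3, -0.6, -1.6]
opening: 0.0324
grasp_force: 50.5
```

```bash
python3 look.py wrist .129
python3 - <<'E'
import cv2,numpy as np
cv2.imwrite('pics/w4.png',np.load('pics/last.npz')['p'][:,:,::-1])
E
```

```text
[ 0.5886 -0.2573  0.1245] [1.7943e+02 6.0000e-02 1.7993e+02] 20.475 [-23.8  17.2  10.   82.9   0.5 -23.8]
[631.6  44.4] 322 [ 0.4916 -0.141   0.129 ]
[617.2  47.6] 46 [ 0.4926 -0.1461  0.129 ]
[318.2 190.4] 814 [ 0.547  -0.2574  0.129 ]
[317.5 335. ] 110 [ 0.6211 -0.2578  0.129 ]
(array([ 0.584 , -0.2576]), np.float64(-0.3), np.float64(0.0741))
```

View pics/w4.png

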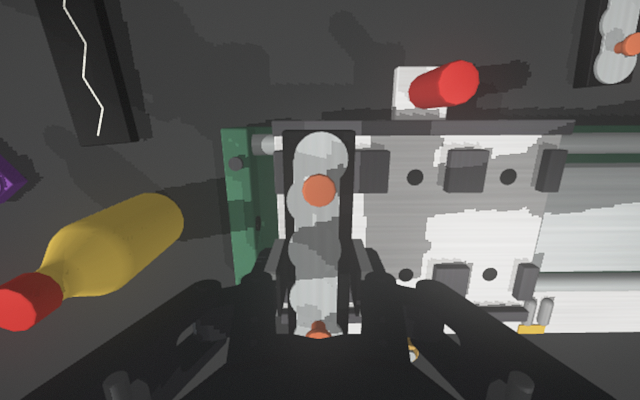

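The blank is still held and aligned, with its rivet at (318,190). Lowering it into nest 1.

Call:
servo_tool:
  rows:
    - {"offset": [-0.112,0.02,0],"yaw": 0,"claw": 1}
    - {"offset": [-0.112,0.02,0.2],"yaw": 0,"claw": 1}
    - {"offset": [-0.112,0.02,0.4],"yaw": 0,"claw": 1}
    - {"offset": [-0.112,0.02,0.54],"yaw": 0,"claw": 1}
    - {"offset": [-0.112,0.02,0.55],"yaw": 0,"claw": 1}
    - {"offset": [-0.112,0.02,0.55],"yaw": 0,"claw": 1}

```text
time: 21.28
ee_pos: [0.6005, -0.2544, 0.069]
tcp_rot: [179.4, 0.0, 180.0]
wrist_force: [0.5, 0.9, -1.4]
opening: 0.0322
grasp_force: 52.9
```

Call:
servo_tool:
  rows:
    - {"offset": [0,0,0],"yaw": 0,"claw": 0.4}
    - {"offset": [0,0,0],"yaw": 0,"claw": 0.4}
    - {"offset": [0,0,0],"yaw": 0,"claw": 0.4}
    - {"offset": [0,0,-0.4],"yaw": 0,"claw": 0.4}
    - {"offset": [0,0,-0.9],"yaw": 0,"claw": 0.4}
    - {"offset": [0,0,-1],"yaw": 0,"claw": 0}
    - {"offset": [0,0,-1],"yaw": 0,"claw": 0}

```text
time: 22.15
ee_pos: [0.6006, -0.2556, 0.1697]
tcp_rot: [179.5, 0.1, 180.0]
wrist_force: [0.1, 0.7, -0.8]
opening: 0.0841
grasp_force: 0.0
```

```bash
python3 look.py wrist .074
```

```text
[ 0.6006 -0.2556  0.1697] [1.7946e+02 1.2000e-01 1.7998e+02] 22.15 [-23.3  18.6  16.7  88.2   0.5 -23.3]
[577.7  41.7] 300 [ 0.4789 -0.0762  0.074 ]
[  5.8 153. ] 173 [ 0.5545 -0.4907  0.074 ]
[318.5 158.1] 268 [ 0.5586 -0.2547  0.074 ]
[318.5 252.3] 193 [ 0.6378 -0.2547  0.074 ]
(array([ 0.5982, -0.2547]), np.float64(0.0), np.float64(0.0792))
```

Call:
servo_tool:
  rows:
    - {"offset": [0.3,0.5,-0.1],"yaw": 0,"claw": 0}
    - {"offset": [0.6,1,-0.1],"yaw": 0,"claw": 0}
    - {"offset": [0.6,1,-0.1],"yaw": 0,"claw": 0}

```text
time: 22.58
ee_pos: [0.5381, -0.1528, 0.1786]
tcp_rot: [179.4, -0.1, -179.9]
wrist_force: [0.3, -0.3, 0.8]
opening: 0.0856
grasp_force: 0.0
```

Call:
servo_tool:
  rows:
    - {"offset": [0.3,0.6,0],"yaw": 0,"claw": 0}
    - {"offset": [0.65,1,0],"yaw": 0,"claw": 0}
    - {"offset": [0.65,1,0],"yaw": 0,"claw": 0}
    - {"offset": [0.65,1,0],"yaw": 0,"claw": 0}

```text
time: 23.08
ee_pos: [0.4758, -0.0559, 0.1804]
tcp_rot: [179.4, 0.0, 180.0]
wrist_force: [-0.8, -1.1, -0.8]
opening: 0.0855
grasp_force: 0.0
```

```bash
python3 look.py
```

```text
[ 0.4758 -0.0559  0.1804] [1.7944e+02 3.0000e-02 1.8000e+02] 23.075 [-7.  -5.5 -8.5 87.1  0.6 -7. ]
[532.5  57.3] 257 [0.353  0.1327 0.03  ]
[331.6  99.6] 202 [ 0.388  -0.0427  0.03  ]
[541.7 145.1] 153 [0.4286 0.1578 0.03  ]
[337.9 184.1] 153 [ 0.4663 -0.0354  0.03  ]
[102.7 292.2] 161 [ 0.5872 -0.2912  0.03  ]
(array([0.3908, 0.1452]), np.float64(18.4), np.float64(0.0797))
(array([ 0.4272, -0.039 ]), np.float64(5.3), np.float64(0.0786))
```

Call:
servo_tool:
  rows:
    - {"offset": [0.486,0.153,0.3],"yaw": -0.029,"claw": 0}
    - {"offset": [0.486,0.153,0.56],"yaw": -0.029,"claw": 0}
    - {"offset": [0.486,0.153,0.56],"yaw": -0.029,"claw": 0}

```text
time: 23.5
ee_pos: [0.4263, -0.0403, 0.1235]
tcp_rot: [179.4, -0.1, -174.9]
wrist_force: [-0.2, 0.5, -0.3]
opening: 0.0855
grasp_force: 0.0
```

Call:
servo_tool:
  rows:
    - {"offset": [0,0,0.5],"yaw": 0,"claw": 0}
    - {"offset": [0,0,0.99],"yaw": 0,"claw": 0}
    - {"offset": [0,0,0.99],"yaw": 0,"claw": 0}
    - {"offset": [0,0,0.99],"yaw": 0,"claw": 1}
    - {"offset": [0,0,0.99],"yaw": 0,"claw": 1}
    - {"offset": [0,0,0.99],"yaw": 0,"claw": 1}
    - {"offset": [0,0,0.99],"yaw": 0,"claw": 1}
  squeeze: 45

```text
time: 24.38
ee_pos: [0.428, -0.0388, 0.028]
tcp_rot: [179.5, 0.3, -174.8]
wrist_force: [-1.5, 0.0, 8.8]
opening: 0.0324
grasp_force: 44.6
```

Call:
servo_tool:
  rows:
    - {"offset": [0,0,-0.3],"yaw": 0,"claw": 1}
    - {"offset": [0,0,-0.7],"yaw": 0,"claw": 1}
    - {"offset": [0,0,-1],"yaw": 0,"claw": 1}
    - {"offset": [0,0,-1],"yaw": 0.029,"claw": 1}
    - {"offset": [0,0,-1],"yaw": 0.029,"claw": 1}
    - {"offset": [0,0,-1],"yaw": 0.029,"claw": 1}

```text
time: 25.12
ee_pos: [0.4266, -0.0396, 0.126]
tcp_rot: [179.4, 0.0, -179.9]
wrist_force: [-0.5, 0.2, -2.3]
opening: 0.0319
grasp_force: 46.1
```

Call:
servo_tool:
  rows:
    - {"offset": [-0.4,-0.2,0],"yaw": 0,"claw": 1}
    - {"offset": [-0.8,-0.4,0],"yaw": 0,"claw": 1}
    - {"offset": [-0.86,-0.4,0],"yaw": 0,"claw": 1}
    - {"offset": [-0.86,-0.4,0],"yaw": 0,"claw": 1}

```text
time: 25.62
ee_pos: [0.5124, -0.0795, 0.1251]
tcp_rot: [179.4, -0.1, -180.0]
wrist_force: [-1.4, 0.7, -2.9]
opening: 0.0322
grasp_force: 46.1
```

Call:
servo_tool:
  rows:
    - {"offset": [-0.4,-0.2,0],"yaw": 0,"claw": 1}
    - {"offset": [-0.8,-0.4,0],"yaw": 0,"claw": 1}
    - {"offset": [-0.86,-0.4,0],"yaw": 0,"claw": 1}
    - {"offset": [-0.86,-0.4,0],"yaw": 0,"claw": 1}
    - {"offset": [-0.86,-0.4,0],"yaw": 0,"claw": 1}

```text
time: 26.25
ee_pos: [0.5979, -0.1191, 0.126]
tcp_rot: [179.4, 0.0, -180.0]
wrist_force: [-0.5, -0.6, -2.5]
opening: 0.0324
grasp_force: 46.1
```

```bash
python3 look.py wrist .128
```

```text
[ 0.5979 -0.1191  0.126 ] [ 1.7942e+02  4.0000e-02 -1.7998e+02] 26.25 [-11.5  12.6   4.5  82.    0.6 -11.5]
[ 99.2 172.5] 407 [ 0.549  -0.2118  0.128 ]
[317.9 190.2] 770 [ 0.5568 -0.1194  0.128 ]
[124.  285.6] 289 [ 0.6035 -0.2118  0.128 ]
[317.8 333. ] 220 [ 0.6313 -0.1194  0.128 ]
(array([ 0.594 , -0.1194]), np.float64(0.0), np.float64(0.0745))
```

Call:
servo_tool:
  rows:
    - {"offset": [-0.01,0,0.2],"yaw": 0,"claw": 1}
    - {"offset": [-0.01,0,0.4],"yaw": 0,"claw": 1}
    - {"offset": [-0.01,0,0.54],"yaw": 0,"claw": 1}
    - {"offset": [-0.01,0,0.56],"yaw": 0,"claw": 1}
    - {"offset": [-0.01,0,0.56],"yaw": 0,"claw": 1}

```text
time: 26.92
ee_pos: [0.5998, -0.119, 0.0706]
tcp_rot: [179.4, 0.1, 180.0]
wrist_force: [-5.0, 1.9, 9.1]
opening: 0.0325
grasp_force: 51.4
```

Call:
servo_tool:
  rows:
    - {"offset": [0,0,0],"yaw": 0,"claw": 0.4}
    - {"offset": [0,0,0],"yaw": 0,"claw": 0.4}
    - {"offset": [0,0,0],"yaw": 0,"claw": 0.4}
    - {"offset": [0,0,-0.4],"yaw": 0,"claw": 0.4}
    - {"offset": [0,0,-0.9],"yaw": 0,"claw": 0.4}
    - {"offset": [0,0,-1],"yaw": 0,"claw": 0}
    - {"offset": [0,0,-1],"yaw": 0,"claw": 0}

```text
time: 27.8
ee_pos: [0.6001, -0.1202, 0.1698]
tcp_rot: [179.4, 0.1, 180.0]
wrist_force: [0.8, 0.7, -0.2]
opening: 0.0842
grasp_force: 0.0
```

```bash
python3 look.py wrist .074
```

```text
[ 0.6001 -0.1202  0.1698] [1.7944e+02 1.1000e-01 1.7998e+02] 27.8 [-11.6  12.7   9.5  86.8   0.6 -11.6]
[142.1 159.3] 271 [ 0.5588 -0.2537  0.074 ]
[318.4 158.3] 261 [ 0.5582 -0.1194  0.074 ]
[318.5 251.9] 197 [ 0.6369 -0.1193  0.074 ]
[158.7 253.9] 202 [ 0.6382 -0.2536  0.074 ]
(array([ 0.5985, -0.2536]), np.float64(0.1), np.float64(0.0794))
(array([ 0.5976, -0.1194]), np.float64(0.1), np.float64(0.0787))
```

Call:
servo_tool:
  rows:
    - {"offset": [0.3,0.5,-0.1],"yaw": 0,"claw": 0}
    - {"offset": [0.75,1,-0.1],"yaw": 0,"claw": 0}
    - {"offset": [0.75,1,-0.1],"yaw": 0,"claw": 0}

```text
time: 28.22
ee_pos: [0.5222, -0.018, 0.179]
tcp_rot: [179.4, -0.1, -179.9]
wrist_force: [1.1, -0.9, 0.5]
opening: 0.085
grasp_force: 0.0
```

Call:
servo_tool:
  rows:
    - {"offset": [0.4,0.6,0],"yaw": 0,"claw": 0}
    - {"offset": [0.8,1,0],"yaw": 0,"claw": 0}
    - {"offset": [0.8,1,0],"yaw": 0,"claw": 0}

```text
time: 28.6
ee_pos: [0.4431, 0.0814, 0.1805]
tcp_rot: [179.4, -0.0, -179.8]
wrist_force: [1.1, 0.0, -0.2]
opening: 0.0855
grasp_force: 0.0
```

Call:
servo_tool:
  rows:
    - {"offset": [0,0.6,0],"yaw": 0,"claw": 0}
    - {"offset": [0,0.6,0],"yaw": 0,"claw": 0}
    - {"offset": [0,0.6,0],"yaw": 0,"claw": 0}

```text
time: 28.98
ee_pos: [0.4452, 0.1393, 0.1811]
tcp_rot: [179.5, -0.0, 180.0]
wrist_force: [-0.3, 0.3, 0.3]
opening: 0.0855
grasp_force: 0.0
```

```bash
python3 look.py
```

```text
[0.4452 0.1393 0.1811] [ 1.7947e+02 -3.0000e-02  1.8000e+02] 28.975 [ 17.1  -7.4 -10.1  87.2   0.5  17.1]
[511.9  19.8] 292 [0.2934 0.3046 0.03  ]
[314.9  93.7] 192 [0.3522 0.1373 0.03  ]
[338.1 176.1] 152 [0.4276 0.1598 0.03  ]
[ 48.8 319.1] 153 [ 0.5915 -0.1647  0.03  ]
(array([0.3899, 0.1486]), np.float64(16.6), np.float64(0.0787))
```

Call:
servo_tool:
  rows:
    - {"offset": [0.553,0.078,0.3],"yaw": -0.092,"claw": 0}
    - {"offset": [0.553,0.078,0.56],"yaw": -0.092,"claw": 0}
    - {"offset": [0.553,0.078,0.56],"yaw": -0.092,"claw": 0}
    - {"offset": [0.553,0.078,0.56],"yaw": -0.092,"claw": 0}

```text
time: 29.52
ee_pos: [0.3905, 0.1477, 0.1271]
tcp_rot: [179.5, 0.3, -163.7]
wrist_force: [-0.4, -0.4, 0.3]
opening: 0.0849
grasp_force: 0.0
```

Call:
servo_tool:
  rows:
    - {"offset": [0,0,0.5],"yaw": 0,"claw": 0}
    - {"offset": [0,0,0.99],"yaw": 0,"claw": 0}
    - {"offset": [0,0,0.99],"yaw": 0,"claw": 0}
    - {"offset": [0,0,0.99],"yaw": 0,"claw": 1}
    - {"offset": [0,0,0.99],"yaw": 0,"claw": 1}
    - {"offset": [0,0,0.99],"yaw": 0,"claw": 1}
    - {"offset": [0,0,0.99],"yaw": 0,"claw": 1}
  squeeze: 45

```text
time: 30.4
ee_pos: [0.3907, 0.1495, 0.0289]
tcp_rot: [179.5, 0.4, -163.5]
wrist_force: [-1.9, -1.4, 9.3]
opening: 0.0321
grasp_force: 44.5
```

Call:
servo_tool:
  rows:
    - {"offset": [0,0,-0.3],"yaw": 0,"claw": 1}
    - {"offset": [0,0,-0.7],"yaw": 0,"claw": 1}
    - {"offset": [0,0,-1],"yaw": 0,"claw": 1}
    - {"offset": [0,0,-1],"yaw": 0.05,"claw": 1}
    - {"offset": [0,0,-1],"yaw": 0.092,"claw": 1}
    - {"offset": [0,0,-1],"yaw": 0.092,"claw": 1}
    - {"offset": [0,0,-1],"yaw": 0.092,"claw": 1}

```text
time: 31.28
ee_pos: [0.3896, 0.1482, 0.1272]
tcp_rot: [179.4, 0.1, -179.9]
wrist_force: [-0.4, -0.1, -1.8]
opening: 0.0323
grasp_force: 46.0
```

Call:
servo_tool:
  rows:
    - {"offset": [-0.4,-0.3,-0.1],"yaw": 0,"claw": 1}
    - {"offset": [-0.8,-0.6,-0.2],"yaw": 0,"claw": 1}
    - {"offset": [-1,-0.7,-0.2],"yaw": 0,"claw": 1}
    - {"offset": [-1,-0.7,-0.2],"yaw": 0,"claw": 1}

```text
time: 31.78
ee_pos: [0.4904, 0.0772, 0.146]
tcp_rot: [179.4, 0.0, 180.0]
wrist_force: [-0.6, 1.2, -1.3]
opening: 0.0321
grasp_force: 46.0
```

Call:
servo_tool:
  rows:
    - {"offset": [-0.4,-0.4,0],"yaw": 0,"claw": 1}
    - {"offset": [-0.8,-0.8,0],"yaw": 0,"claw": 1}
    - {"offset": [-1,-1,0],"yaw": 0,"claw": 1}
    - {"offset": [-1,-1,0],"yaw": 0,"claw": 1}

```text
time: 32.28
ee_pos: [0.5897, -0.0228, 0.1448]
tcp_rot: [179.4, -0.0, 180.0]
wrist_force: [-1.2, 0.5, -2.2]
opening: 0.0322
grasp_force: 46.0
```

Call:
servo_tool:
  rows:
    - {"offset": [-0.09,-0.4,0],"yaw": 0,"claw": 1}
    - {"offset": [-0.09,-0.8,0],"yaw": 0,"claw": 1}
    - {"offset": [-0.09,-1,0],"yaw": 0,"claw": 1}
    - {"offset": [-0.09,-1,0],"yaw": 0,"claw": 1}

```text
time: 32.78
ee_pos: [0.5979, -0.1221, 0.1446]
tcp_rot: [179.4, 0.0, 180.0]
wrist_force: [-0.3, 1.2, -1.8]
opening: 0.032
grasp_force: 46.0
```

Call:
servo_tool:
  rows:
    - {"offset": [0,-0.3,0.1],"yaw": 0,"claw": 1}
    - {"offset": [0,-0.65,0.2],"yaw": 0,"claw": 1}
    - {"offset": [0,-0.65,0.2],"yaw": 0,"claw": 1}
    - {"offset": [0,-0.65,0.2],"yaw": 0,"claw": 1}
    - {"offset": [0,-0.65,0.2],"yaw": 0,"claw": 1}

```text
time: 33.4
ee_pos: [0.5987, -0.1855, 0.1244]
tcp_rot: [179.4, 0.1, -179.9]
wrist_force: [-0.3, 0.1, -1.7]
opening: 0.0326
grasp_force: 46.0
```

```bash
python3 look.py wrist .128
```

```text
[ 0.5987 -0.1855  0.1244] [ 1.7942e+02  8.0000e-02 -1.7993e+02] 33.4 [-17.5  15.    7.2  82.4   0.6 -17.5]
[423.4 170.1] 435 [ 0.5486 -0.1416  0.128 ]
[205.9 171.2] 401 [ 0.5491 -0.2326  0.128 ]
[318.3 188.4] 754 [ 0.5565 -0.1857  0.128 ]
[410. 280.] 209 [ 0.6009 -0.1424  0.128 ]
[221.7 281.3] 105 [ 0.6013 -0.231   0.128 ]
[317.5 332.7] 241 [ 0.6306 -0.1859  0.128 ]
(array([ 0.5936, -0.1858]), np.float64(-0.2), np.float64(0.0741))
```

Call:
servo_tool:
  rows:
    - {"offset": [-0.005,-0.015,0.2],"yaw": 0,"claw": 1}
    - {"offset": [-0.005,-0.015,0.4],"yaw": 0,"claw": 1}
    - {"offset": [-0.005,-0.015,0.52],"yaw": 0,"claw": 1}
    - {"offset": [-0.005,-0.015,0.54],"yaw": 0,"claw": 1}
    - {"offset": [-0.005,-0.015,0.54],"yaw": 0,"claw": 1}

```text
time: 34.08
ee_pos: [0.5989, -0.1876, 0.0715]
tcp_rot: [179.4, 0.1, -180.0]
wrist_force: [-7.6, 2.7, 16.1]
opening: 0.0323
grasp_force: 52.1
```

Call:
servo_tool:
  rows:
    - {"offset": [0,0,0],"yaw": 0,"claw": 0.45}
    - {"offset": [0,0,0],"yaw": 0,"claw": 0.45}
    - {"offset": [0,0,0],"yaw": 0,"claw": 0.45}
    - {"offset": [0,0,-0.4],"yaw": 0,"claw": 0.45}
    - {"offset": [0,0,-0.9],"yaw": 0,"claw": 0.45}
    - {"offset": [0,0,-1],"yaw": 0,"claw": 0}
    - {"offset": [0,0,-1],"yaw": 0,"claw": 0}
    - {"offset": [0,0,-1],"yaw": 0,"claw": 0}

```text
time: 35.08
ee_pos: [0.5984, -0.1887, 0.168]
tcp_rot: [179.4, -0.1, 180.0]
wrist_force: [0.3, 0.3, -0.6]
opening: 0.0855
grasp_force: 0.0
```

```bash
python3 look.py wrist .074
python3 - <<'E'
import cv2,numpy as np
cv2.imwrite('pics/w5.png',np.load('pics/last.npz')['p'][:,:,::-1])
E
```

```text
[ 0.5984 -0.1887  0.168 ] [ 1.7938e+02 -9.0000e-02  1.7998e+02] 35.075 [-17.7  15.1  12.2  87.4   0.6 -17.7]
[318.5 159.5] 258 [ 0.5569 -0.1877  0.074 ]
[231.3 161.9] 268 [ 0.5587 -0.2539  0.074 ]
[406.5 161. ] 265 [ 0.5581 -0.1206  0.074 ]
[318.1 254.2] 206 [ 0.636 -0.188  0.074]
[397.  254.2] 169 [ 0.6363 -0.1217  0.074 ]
[240.  256.6] 185 [ 0.638  -0.2534  0.074 ]
(array([ 0.5964, -0.1879]), np.float64(-0.2), np.float64(0.0791))
(array([ 0.5983, -0.2537]), np.float64(0.4), np.float64(0.0793))
(array([ 0.5972, -0.1212]), np.float64(-0.8), np.float64(0.0782))
```

View pics/w5.png

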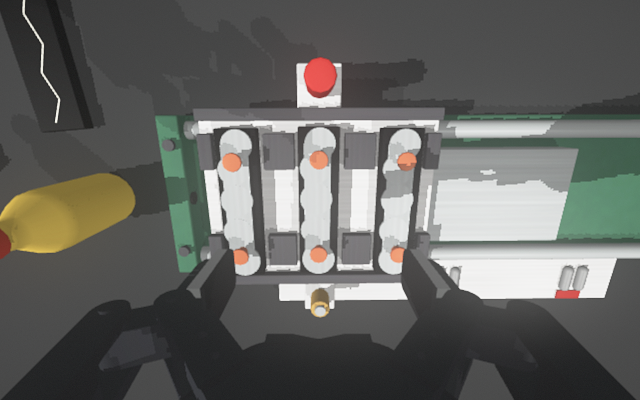

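All three blanks lie in their nests, with rivets at rows of about 160 and 255 and the grip at (320,75). Now the grip, and the push to the press stop.

Call:
servo_tool:
  rows:
    - {"offset": [0.5,0.01,0],"yaw": 0,"claw": 0}
    - {"offset": [0.97,0.01,0],"yaw": 0,"claw": 0}
    - {"offset": [0.97,0.01,0],"yaw": 0,"claw": 0}
    - {"offset": [0.97,0.01,0.4],"yaw": 0,"claw": 0}
    - {"offset": [0.97,0.01,0.8],"yaw": 0,"claw": 0}
    - {"offset": [0.97,0.01,0.83],"yaw": 0,"claw": 0}
    - {"offset": [0.97,0.01,0.83],"yaw": 0,"claw": 1}
    - {"offset": [0.97,0.01,0.83],"yaw": 0,"claw": 1}
    - {"offset": [0.97,0.01,0.83],"yaw": 0,"claw": 1}
    - {"offset": [0.97,0.01,0.83],"yaw": 0,"claw": 1}
    - {"offset": [0.97,0.01,0.83],"yaw": 0,"claw": 1}
  squeeze: 30

```text
time: 36.5
ee_pos: [0.5025, -0.1869, 0.0879]
tcp_rot: [179.4, 0.1, 180.0]
wrist_force: [0.3, 2.7, 5.9]
opening: 0.0209
grasp_force: 29.3
```

Call:
servo_tool:
  rows:
    - {"offset": [0,0.1,0],"yaw": 0,"claw": 1}
    - {"offset": [0,0.2,0],"yaw": 0,"claw": 1}
    - {"offset": [0,0.32,0],"yaw": 0,"claw": 1}
    - {"offset": [0,0.45,0],"yaw": 0,"claw": 1}
    - {"offset": [0,0.6,0],"yaw": 0,"claw": 1}
    - {"offset": [0,0.75,0],"yaw": 0,"claw": 1}
    - {"offset": [0,0.9,0],"yaw": 0,"claw": 1}
    - {"offset": [0,1,0],"yaw": 0,"claw": 1}
    - {"offset": [0,1,0],"yaw": 0,"claw": 1}

```text
time: 37.62
ee_pos: [0.5022, -0.0859, 0.0879]
tcp_rot: [179.4, 0.1, -179.9]
wrist_force: [1.7, 0.9, 5.6]
opening: 0.0212
grasp_force: 29.8
```

Call:
servo_tool:
  rows:
    - {"offset": [0,0.1,0],"yaw": 0,"claw": 1}
    - {"offset": [0,0.2,0],"yaw": 0,"claw": 1}
    - {"offset": [0,0.3,0],"yaw": 0,"claw": 1}
    - {"offset": [0,0.37,0],"yaw": 0,"claw": 1}
    - {"offset": [0,0.4,0],"yaw": 0,"claw": 1}
    - {"offset": [0,0.4,0],"yaw": 0,"claw": 1}
    - {"offset": [0,0.4,0],"yaw": 0,"claw": 1}

```text
time: 38.5
ee_pos: [0.5021, -0.0465, 0.0879]
tcp_rot: [179.4, 0.0, -180.0]
wrist_force: [5.3, 1.1, -0.6]
opening: 0.0207
grasp_force: 29.8
```

Call:
servo_tool:
  rows:
    - {"offset": [0,0,0],"yaw": 0,"claw": 0.5}
    - {"offset": [0,0,0],"yaw": 0,"claw": 0.5}
    - {"offset": [0,0,0],"yaw": 0,"claw": 0.5}
    - {"offset": [0,0,-0.4],"yaw": 0,"claw": 0.5}
    - {"offset": [0,0,-0.85],"yaw": 0,"claw": 1}
    - {"offset": [-0.5,0,-0.85],"yaw": 0,"claw": 1}
    - {"offset": [-1,0,-0.85],"yaw": 0,"claw": 1}
    - {"offset": [-1,0,-0.85],"yaw": 0,"claw": 1}
    - {"offset": [-1,0,-0.85],"yaw": 0,"claw": 1}

```text
time: 39.62
ee_pos: [0.6015, -0.0479, 0.1728]
tcp_rot: [179.4, -0.0, 180.0]
wrist_force: [-0.1, -0.5, 0.4]
opening: -0.0001
grasp_force: 0.0
```

```bash
python3 look.py wrist .074
python3 - <<'E'
import cv2,numpy as np
cv2.imwrite('pics/w6.png',np.load('pics/last.npz')['p'][:,:,::-1])
E
```

```text
[ 0.6015 -0.0479  0.1728] [ 1.7942e+02 -4.0000e-02  1.7998e+02] 39.625 [-4.8 11.5  8.5 87.   0.6 -4.8]
[317.5 154.3] 253 [ 0.5567 -0.0476  0.074 ]
[404.3 155.7] 265 [0.5578 0.0196 0.074 ]
[231.9 156.5] 253 [ 0.5583 -0.1138  0.074 ]
[396.4 248.1] 197 [0.6361 0.0195 0.074 ]
[239.9 250.1] 198 [ 0.6375 -0.1137  0.074 ]
(array([0.597 , 0.0195]), np.float64(-0.1), np.float64(0.0783))
(array([ 0.5979, -0.1138]), np.float64(0.1), np.float64(0.0792))
```

View pics/w6.png

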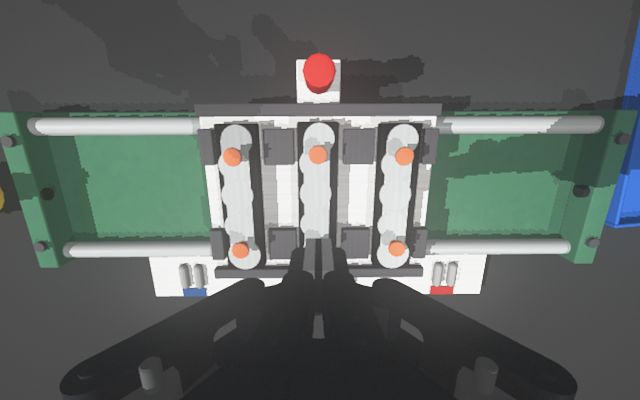

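The shuttle is level with the yellow mark, and the rivets are at (318,155), (404,156), (232,157), (396,248) and (240,250). Now pressing.

Call:
servo_tool:
  rows:
    - {"offset": [-0.355,0,0.5],"yaw": 0,"claw": 1}
    - {"offset": [-0.355,0,0.75],"yaw": 0,"claw": 1}
    - {"offset": [-0.355,0,0.85],"yaw": 0,"claw": 1}
    - {"offset": [-0.355,0,0.93],"yaw": 0,"claw": 1}
    - {"offset": [-0.355,0,0.93],"yaw": 0,"claw": 1}
    - {"offset": [-0.355,0,0.93],"yaw": 0,"claw": 1}

```text
time: 40.42
ee_pos: [0.6369, -0.0471, 0.0858]
tcp_rot: [179.4, 0.3, 180.0]
wrist_force: [-11.3, -0.1, 22.9]
opening: -0.0001
grasp_force: 11.6
```

Call:
servo_tool:
  rows:
    - {"offset": [0,0,-0.3],"yaw": 0,"claw": 1}
    - {"offset": [0.4,0,-0.3],"yaw": 0,"claw": 1}
    - {"offset": [0.795,0,-0.3],"yaw": 0,"claw": 1}
    - {"offset": [0.795,0,-0.3],"yaw": 0,"claw": 1}
    - {"offset": [0.795,0,-0.15],"yaw": 0,"claw": 1}
    - {"offset": [0.795,0,-0.05],"yaw": 0,"claw": 1}
    - {"offset": [0.795,0,0],"yaw": 0,"claw": 1}
    - {"offset": [0.795,0,0],"yaw": 0,"claw": 1}
    - {"offset": [0.795,0,0],"yaw": 0,"claw": 1}

```text
time: 41.55
ee_pos: [0.559, -0.0471, 0.0854]
tcp_rot: [179.5, 0.3, 180.0]
wrist_force: [-18.2, 0.1, 46.4]
opening: 0.0001
grasp_force: 23.1
```

Call:
servo_tool:
  rows:
    - {"offset": [0,0,-0.3],"yaw": 0,"claw": 1}
    - {"offset": [0,0.4,-0.3],"yaw": 0,"claw": 1}
    - {"offset": [0,0.67,-0.3],"yaw": 0,"claw": 1}
    - {"offset": [0,0.67,-0.3],"yaw": 0,"claw": 1}
    - {"offset": [0,0.67,-0.15],"yaw": 0,"claw": 1}
    - {"offset": [0,0.67,-0.05],"yaw": 0,"claw": 1}
    - {"offset": [0,0.67,0],"yaw": 0,"claw": 1}
    - {"offset": [0,0.67,0],"yaw": 0,"claw": 1}
    - {"offset": [0,0.67,0],"yaw": 0,"claw": 1}

```text
time: 42.68
ee_pos: [0.5589, 0.0195, 0.0855]
tcp_rot: [179.4, 0.3, 179.9]
wrist_force: [-14.9, 1.0, 41.7]
opening: 0.0002
grasp_force: 21.2
```

Call:
servo_tool:
  rows:
    - {"offset": [0,0,-0.3],"yaw": 0,"claw": 1}
    - {"offset": [-0.4,0,-0.3],"yaw": 0,"claw": 1}
    - {"offset": [-0.79,0,-0.3],"yaw": 0,"claw": 1}
    - {"offset": [-0.79,0,-0.3],"yaw": 0,"claw": 1}
    - {"offset": [-0.79,0,-0.15],"yaw": 0,"claw": 1}
    - {"offset": [-0.79,0,-0.05],"yaw": 0,"claw": 1}
    - {"offset": [-0.79,0,0],"yaw": 0,"claw": 1}
    - {"offset": [-0.79,0,0],"yaw": 0,"claw": 1}
    - {"offset": [-0.79,0,0],"yaw": 0,"claw": 1}

```text
time: 43.8
ee_pos: [0.637, 0.0194, 0.0856]
tcp_rot: [179.5, 0.3, 180.0]
wrist_force: [-10.1, -2.3, 33.3]
opening: -0.0002
grasp_force: 16.5
```

Call:
servo_tool:
  rows:
    - {"offset": [0,0,-0.4],"yaw": 0,"claw": 1}
    - {"offset": [0,-0.5,-0.4],"yaw": 0,"claw": 1}
    - {"offset": [0,-1,-0.4],"yaw": 0,"claw": 1}
    - {"offset": [0,-1,-0.4],"yaw": 0,"claw": 1}

```text
time: 44.3
ee_pos: [0.6357, -0.0834, 0.1189]
tcp_rot: [179.4, -0.0, 179.8]
wrist_force: [0.7, 0.1, 0.0]
opening: -0.0001
grasp_force: 0.0
```

Call:
servo_tool:
  rows:
    - {"offset": [0,-0.33,0],"yaw": 0,"claw": 1}
    - {"offset": [0,-0.33,0],"yaw": 0,"claw": 1}
    - {"offset": [0,-0.33,0.25],"yaw": 0,"claw": 1}
    - {"offset": [0,-0.33,0.35],"yaw": 0,"claw": 1}
    - {"offset": [0,-0.33,0.39],"yaw": 0,"claw": 1}
    - {"offset": [0,-0.33,0.39],"yaw": 0,"claw": 1}
    - {"offset": [0,-0.33,0.39],"yaw": 0,"claw": 1}

```text
time: 45.18
ee_pos: [0.6374, -0.1124, 0.0857]
tcp_rot: [179.5, 0.3, -180.0]
wrist_force: [-11.0, -0.0, 32.0]
opening: -0.0001
grasp_force: 15.7
```

Call:
servo_tool:
  rows:
    - {"offset": [0,0,-0.3],"yaw": 0,"claw": 1}
    - {"offset": [0.4,0,-0.3],"yaw": 0,"claw": 1}
    - {"offset": [0.79,0,-0.3],"yaw": 0,"claw": 1}
    - {"offset": [0.79,0,-0.3],"yaw": 0,"claw": 1}
    - {"offset": [0.79,0,-0.15],"yaw": 0,"claw": 1}
    - {"offset": [0.79,0,-0.05],"yaw": 0,"claw": 1}
    - {"offset": [0.79,0,0],"yaw": 0,"claw": 1}
    - {"offset": [0.79,0,0],"yaw": 0,"claw": 1}
    - {"offset": [0.79,0,0],"yaw": 0,"claw": 1}

```text
time: 46.3
ee_pos: [0.5591, -0.1129, 0.0855]
tcp_rot: [179.5, 0.3, 180.0]
wrist_force: [-17.5, 1.1, 45.5]
opening: -0.0001
grasp_force: 22.8
```

Call:
servo_tool:
  rows:
    - {"offset": [0,0,-0.4],"yaw": 0,"claw": 1}
    - {"offset": [-0.4,0.3,-0.8],"yaw": 0,"claw": 0}
    - {"offset": [-0.4,0.66,-0.8],"yaw": 0,"claw": 0}
    - {"offset": [-0.4,0.66,-0.8],"yaw": 0,"claw": 0}
    - {"offset": [-0.4,0.66,-0.8],"yaw": 0,"claw": 0}
    - {"offset": [-0.4,0.66,-0.8],"yaw": 0,"claw": 0}

```text
time: 47.05
ee_pos: [0.5978, -0.0484, 0.1604]
tcp_rot: [179.4, -0.0, 179.9]
wrist_force: [0.0, 1.1, 0.2]
opening: 0.085
grasp_force: 0.0
```

```bash
python3 look.py wrist .064
python3 - <<'E'
import cv2,numpy as np
cv2.imwrite('pics/w7.png',np.load('pics/last.npz')['p'][:,:,::-1])
E
```

```text
[ 0.5978 -0.0484  0.1604] [ 1.7943e+02 -2.0000e-02  1.7994e+02] 47.05 [-4.9 11.   6.5 85.6  0.6 -4.8]
[318.2 159.7] 272 [ 0.5568 -0.0477  0.064 ]
[231.4 161.6] 264 [ 0.5582 -0.1143  0.064 ]
[406.1 160.9] 266 [0.5579 0.0201 0.064 ]
[318.  253.7] 200 [ 0.6363 -0.0478  0.064 ]
[240.2 255.6] 186 [ 0.6378 -0.1137  0.064 ]
[396.9 254.5] 167 [0.6373 0.0192 0.064 ]
(array([ 0.5965, -0.0478]), np.float64(-0.1), np.float64(0.0795))
(array([ 0.598, -0.114]), np.float64(0.4), np.float64(0.0796))
(array([0.5976, 0.0196]), np.float64(-0.6), np.float64(0.0794))
```

View pics/w7.png

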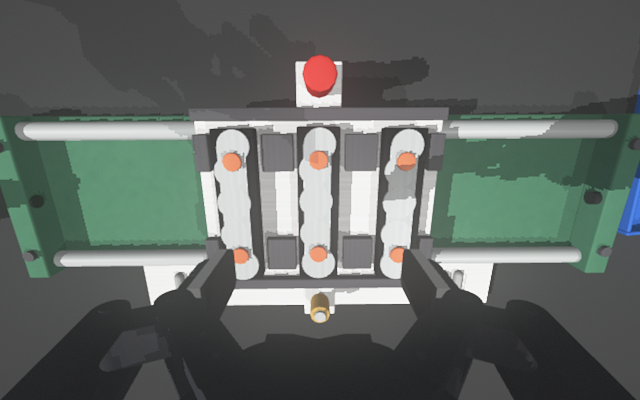

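All six heads sit on the liners at the z=0.064 plane (separations 79.5 mm), and the shuttle is still at yellow. Pushing on to the out stop.

Call:
servo_tool:
  rows:
    - {"offset": [0.5,0.01,0],"yaw": 0,"claw": 0}
    - {"offset": [0.96,0.01,0],"yaw": 0,"claw": 0}
    - {"offset": [0.96,0.01,0],"yaw": 0,"claw": 0}
    - {"offset": [0.96,0.01,0.4],"yaw": 0,"claw": 0}
    - {"offset": [0.96,0.01,0.75],"yaw": 0,"claw": 0}
    - {"offset": [0.96,0.01,0.75],"yaw": 0,"claw": 0}
    - {"offset": [0.96,0.01,0.75],"yaw": 0,"claw": 1}
    - {"offset": [0.96,0.01,0.75],"yaw": 0,"claw": 1}
    - {"offset": [0.96,0.01,0.75],"yaw": 0,"claw": 1}
    - {"offset": [0.96,0.01,0.75],"yaw": 0,"claw": 1}
    - {"offset": [0.96,0.01,0.75],"yaw": 0,"claw": 1}
  squeeze: 30

```text
time: 48.48
ee_pos: [0.5025, -0.0463, 0.0871]
tcp_rot: [179.5, 0.1, 180.0]
wrist_force: [-1.4, -1.9, 5.8]
opening: 0.0211
grasp_force: 29.4
```

Call:
servo_tool:
  rows:
    - {"offset": [0,0.1,0],"yaw": 0,"claw": 1}
    - {"offset": [0,0.2,0],"yaw": 0,"claw": 1}
    - {"offset": [0,0.32,0],"yaw": 0,"claw": 1}
    - {"offset": [0,0.45,0],"yaw": 0,"claw": 1}
    - {"offset": [0,0.6,0],"yaw": 0,"claw": 1}
    - {"offset": [0,0.75,0],"yaw": 0,"claw": 1}
    - {"offset": [0,0.9,0],"yaw": 0,"claw": 1}
    - {"offset": [0,1,0],"yaw": 0,"claw": 1}
    - {"offset": [0,1,0],"yaw": 0,"claw": 1}

```text
time: 49.6
ee_pos: [0.5022, 0.0552, 0.0872]
tcp_rot: [179.4, 0.1, -179.9]
wrist_force: [2.4, 1.8, 4.0]
opening: 0.0213
grasp_force: 29.9
```

Call:
servo_tool:
  rows:
    - {"offset": [0,0.1,0],"yaw": 0,"claw": 1}
    - {"offset": [0,0.2,0],"yaw": 0,"claw": 1}
    - {"offset": [0,0.3,0],"yaw": 0,"claw": 1}
    - {"offset": [0,0.37,0],"yaw": 0,"claw": 1}
    - {"offset": [0,0.4,0],"yaw": 0,"claw": 1}
    - {"offset": [0,0.4,0],"yaw": 0,"claw": 1}
    - {"offset": [0,0.4,0],"yaw": 0,"claw": 1}

```text
time: 50.48
ee_pos: [0.5021, 0.094, 0.0872]
tcp_rot: [179.5, 0.0, 180.0]
wrist_force: [4.9, -3.8, -1.9]
opening: 0.0212
grasp_force: 29.8
```

Call:
servo_tool:
  rows:
    - {"offset": [0,0,0],"yaw": 0,"claw": 0.5}
    - {"offset": [0,0,0],"yaw": 0,"claw": 0.5}
    - {"offset": [0,0,0],"yaw": 0,"claw": 0.5}
    - {"offset": [0,0,-0.4],"yaw": 0,"claw": 0.5}
    - {"offset": [0,0,-0.85],"yaw": 0,"claw": 0}
    - {"offset": [-0.4,0.1,-1],"yaw": 0,"claw": 0}
    - {"offset": [-0.8,0.4,-1],"yaw": 0,"claw": 0}
    - {"offset": [-0.8,0.6,-1],"yaw": 0,"claw": 0}
    - {"offset": [-0.8,0.6,-1],"yaw": 0,"claw": 0}

```text
time: 51.6
ee_pos: [0.5814, 0.1541, 0.1877]
tcp_rot: [179.4, -0.0, -179.9]
wrist_force: [0.9, -0.5, 0.1]
opening: 0.0855
grasp_force: 0.0
```

```bash
python3 look.py wrist .064
python3 - <<'E'
import cv2,numpy as np
from h import *
f=np.load('pics/last.npz');p=f['p'];C=f['C'];i=camera_info('wrist')
cv2.imwrite('pics/w8.png',p[:,:,::-1])
h,s,v=hsv(p)
m=((h>100)&(h<125)&(s>120)&(v>60)).astype(np.uint8)
cs=max(cv2.findContours(m,0,2)[0],key=cv2.contourArea)
q=cv2.approxPolyDP(cs,6,True)[:,0];print('tray',q.tolist(),ray(i,C,q,.018).round(3).tolist())
f=np.load('pics/top0.npz');p=f['p'];it=camera_info('top');h,s,v=hsv(p)
m=((h>100)&(h<125)&(s>130)&(v>80)).astype(np.uint8)
cs=max(cv2.findContours(m,0,2)[0],key=cv2.contourArea);r=cv2.minAreaRect(cs);b=cv2.boxPoints(r)
print(r);print(ray(it,it['cam_to_world'],b,.016).round(4),ray(it,it['cam_to_world'],[r[0]],.016))
E
```

```text
[0.5814 0.1541 0.1877] [ 1.7943e+02 -4.0000e-02 -1.7992e+02] 51.6 [14.6 11.1  9.7 88.4  0.6 14.5]
[247.3 173.7] 202 [0.5564 0.093  0.064 ]
[170.8 175.4] 201 [0.5579 0.0261 0.064 ]
[324.9 175. ] 204 [0.5575 0.1609 0.064 ]
[183.1 257.8] 156 [0.6376 0.0263 0.064 ]
[252.7 256.1] 157 [0.6359 0.0927 0.064 ]
[324.5 257. ] 158 [0.637  0.1611 0.064 ]
(array([0.5962, 0.0928]), np.float64(-0.2), np.float64(0.0795))
(array([0.5978, 0.0262]), np.float64(0.1), np.float64(0.0797))
(array([0.5973, 0.161 ]), np.float64(0.1), np.float64(0.0795))
tray [[418, 0], [413, 236], [558, 228], [596, 0]] [[0.408, 0.244, 0.018], [0.635, 0.261, 0.018], [0.626, 0.422, 0.018], [0.408, 0.403, 0.018]]
((216.94137573242188, 191.00344848632812), (65.6512222290039, 46.272953033447266), 86.633544921875)
[[0.6314 0.4301 0.016 ]
 [0.6452 0.2611 0.016 ]
 [0.4039 0.2383 0.016 ]
 [0.3907 0.4049 0.016 ]] [[0.51687376 0.33359331 0.016     ]]
```

View pics/w8.png

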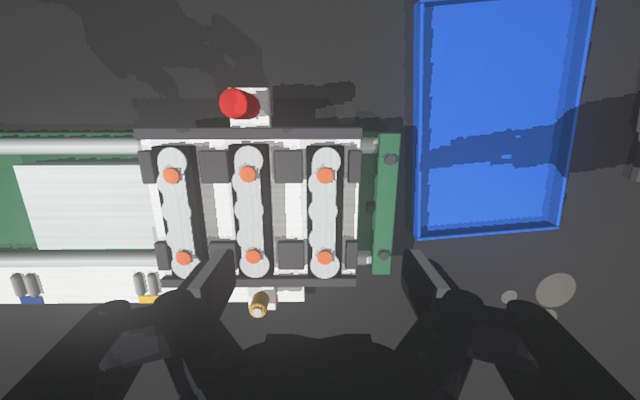

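The shuttle is in the out stop, with handles at (171,215), (250,215) and (325,215) and the tray at (500,110). Unloading starts with the left handle.

Call:
servo_tool:
  rows:
    - {"offset": [-0.159,0.057,0.3],"yaw": 0,"claw": 0.45}
    - {"offset": [-0.159,0.057,0.5],"yaw": 0,"claw": 0.45}
    - {"offset": [-0.159,0.057,0.5],"yaw": 0,"claw": 0.45}
    - {"offset": [-0.159,0.057,0.8],"yaw": 0,"claw": 0.45}
    - {"offset": [-0.159,0.057,1],"yaw": 0,"claw": 0.45}
    - {"offset": [-0.159,0.057,1],"yaw": 0,"claw": 0.45}

```text
time: 52.4
ee_pos: [0.5972, 0.1591, 0.0885]
tcp_rot: [179.4, -0.0, 180.0]
wrist_force: [0.1, -1.2, 0.2]
opening: 0.0468
grasp_force: 0.0
```

Call:
servo_tool:
  rows:
    - {"offset": [0,0,0.17],"yaw": 0,"claw": 0.45}
    - {"offset": [0,0,0.17],"yaw": 0,"claw": 0.45}
    - {"offset": [0,0,0.17],"yaw": 0,"claw": 1}
    - {"offset": [0,0,0.17],"yaw": 0,"claw": 1}
    - {"offset": [0,0,0.17],"yaw": 0,"claw": 1}
    - {"offset": [0,0,0.17],"yaw": 0,"claw": 1}
  squeeze: 45

```text
time: 53.15
ee_pos: [0.5983, 0.16, 0.072]
tcp_rot: [179.4, 0.1, 180.0]
wrist_force: [-1.3, 0.4, 6.0]
opening: 0.0326
grasp_force: 45.6
```

Call:
servo_tool:
  rows:
    - {"offset": [0,0,-0.3],"yaw": 0,"claw": 1}
    - {"offset": [0,0,-0.6],"yaw": 0,"claw": 1}
    - {"offset": [0,0,-0.6],"yaw": 0,"claw": 1}

```text
time: 53.52
ee_pos: [0.599, 0.1595, 0.1332]
tcp_rot: [179.4, 0.2, 180.0]
wrist_force: [0.6, 0.3, -2.2]
opening: 0.0329
grasp_force: 45.4
```

Call:
servo_tool:
  rows:
    - {"offset": [0.05,0.4,0],"yaw": 0,"claw": 1}
    - {"offset": [0.1,0.8,0],"yaw": 0,"claw": 1}
    - {"offset": [0.1,1,0],"yaw": 0,"claw": 1}
    - {"offset": [0.1,1,0],"yaw": 0,"claw": 1}

```text
time: 54.02
ee_pos: [0.5876, 0.2601, 0.1308]
tcp_rot: [179.5, -0.0, -179.9]
wrist_force: [0.4, 0.2, -2.7]
opening: 0.0324
grasp_force: 45.5
```

Call:
servo_tool:
  rows:
    - {"offset": [0.05,0.4,0],"yaw": 0.05,"claw": 1}
    - {"offset": [0.12,0.79,0],"yaw": 0.1,"claw": 1}
    - {"offset": [0.12,0.79,0],"yaw": 0.16,"claw": 1}
    - {"offset": [0.12,0.79,0],"yaw": 0.22,"claw": 1}
    - {"offset": [0.12,0.79,0],"yaw": 0.28,"claw": 1}
    - {"offset": [0.12,0.79,0],"yaw": 0.34,"claw": 1}
    - {"offset": [0.12,0.79,0],"yaw": 0.4,"claw": 1}
    - {"offset": [0.12,0.79,0],"yaw": 0.45,"claw": 1}
    - {"offset": [0.12,0.79,0],"yaw": 0.471,"claw": 1}
    - {"offset": [0.12,0.79,0],"yaw": 0.471,"claw": 1}
    - {"offset": [0.12,0.79,0],"yaw": 0.471,"claw": 1}

```text
time: 55.4
ee_pos: [0.5762, 0.3376, 0.1328]
tcp_rot: [179.9, -0.5, 95.3]
wrist_force: [-0.2, -0.3, -2.5]
opening: 0.0321
grasp_force: 45.6
```

```bash
python3 look.py wrist .127
python3 - <<'E'
import cv2,numpy as np
from h import *
f=np.load('pics/last.npz');p=f['p'];C=f['C'];i=camera_info('wrist')
cv2.imwrite('pics/w9.png',p[:,:,::-1])
h,s,v=hsv(p)
m=((h>100)&(h<125)&(s>120)&(v>60)).astype(np.uint8)
cs=max(cv2.findContours(m,0,2)[0],key=cv2.contourArea)
q=cv2.approxPolyDP(cs,6,True)[:,0];print('tray',q.tolist(),ray(i,C,q,.018).round(3).tolist())
E
```

```text
[0.5762 0.3376 0.1328] [179.92  -0.54  95.26] 55.4 [ 30.2  20.3  14.8  84.2   0.5 114.9]
[318.2 183.9] 494 [0.5734 0.3802 0.127 ]
[318.2 327.5] 453 [0.5806 0.3018 0.127 ]
(array([0.577, 0.341]), np.float64(-84.8), np.float64(0.0787))
tray [[95, 107], [131, 282], [240, 282], [261, 250], [285, 238], [286, 131], [354, 133], [351, 238], [373, 247], [378, 203], [380, 257], [389, 108]] [[0.393, 0.402, 0.018], [0.408, 0.246, 0.018], [0.511, 0.255, 0.018], [0.529, 0.29, 0.018], [0.55, 0.304, 0.018], [0.546, 0.398, 0.018], [0.601, 0.401, 0.018], [0.61, 0.31, 0.018], [0.631, 0.303, 0.018], [0.629, 0.345, 0.018], [0.639, 0.293, 0.018], [0.626, 0.423, 0.018]]
```

View pics/w9.png

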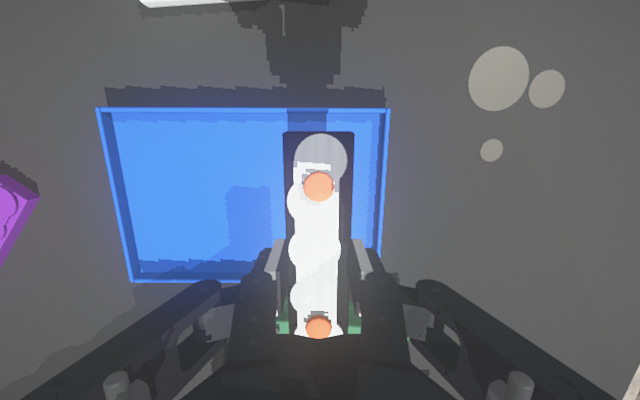

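The handle is over the right part of the tray (as seen in this view) and parallel to its short walls, with rivets at (318,184) and (318,327). Lowering it.

Call:
servo_tool:
  rows:
    - {"offset": [0,0,0.4],"yaw": 0,"claw": 1}
    - {"offset": [0,0,0.7],"yaw": 0,"claw": 1}
    - {"offset": [0,0,0.9],"yaw": 0,"claw": 1}
    - {"offset": [0,0,1],"yaw": 0,"claw": 1}
    - {"offset": [0,0,1],"yaw": 0,"claw": 1}

```text
time: 56.08
ee_pos: [0.5764, 0.3394, 0.0335]
tcp_rot: [179.9, -0.6, 95.2]
wrist_force: [-0.0, -0.6, -2.2]
opening: 0.0328
grasp_force: 46.3
```

Call:
servo_tool:
  rows:
    - {"offset": [0,0,0.02],"yaw": 0,"claw": 1}
    - {"offset": [0,0,0.02],"yaw": 0,"claw": 0.5}
    - {"offset": [0,0,0.02],"yaw": 0,"claw": 0.5}
    - {"offset": [0,0,0.02],"yaw": 0,"claw": 0.5}
    - {"offset": [0,0,-0.4],"yaw": 0,"claw": 0.5}
    - {"offset": [0,0,-0.9],"yaw": 0,"claw": 0.45}
    - {"offset": [0,0,-1],"yaw": 0,"claw": 0.45}
    - {"offset": [0,0,-1],"yaw": 0,"claw": 0.45}

```text
time: 57.08
ee_pos: [0.5764, 0.3384, 0.1338]
tcp_rot: [179.8, -0.6, 95.2]
wrist_force: [0.3, -0.5, -0.7]
opening: 0.0469
grasp_force: 0.0
```

```bash
python3 look.py wrist .024
```

```text
[0.5764 0.3384 0.1338] [179.82  -0.6   95.21] 57.075 [ 30.2  20.3  14.9  84.2   0.5 115. ]
[317.  244.8] 41 [0.5798 0.3036 0.024 ]
```

Call:
servo_tool:
  rows:
    - {"offset": [-0.4,0,0],"yaw": -0.05,"claw": 0.45}
    - {"offset": [-0.8,0,0],"yaw": -0.1,"claw": 0.45}
    - {"offset": [-1,0,0],"yaw": -0.16,"claw": 0.45}
    - {"offset": [-1,0,0],"yaw": -0.22,"claw": 0.45}
    - {"offset": [-1,0,0],"yaw": -0.28,"claw": 0.45}
    - {"offset": [-1,0,0],"yaw": -0.34,"claw": 0.45}
    - {"offset": [-1,0,0],"yaw": -0.4,"claw": 0.45}
    - {"offset": [-1,0,0],"yaw": -0.45,"claw": 0.45}
    - {"offset": [-1,0,0],"yaw": -0.471,"claw": 0.45}
    - {"offset": [-1,0,0],"yaw": -0.471,"claw": 0.45}
    - {"offset": [-1,0,0],"yaw": -0.471,"claw": 0.45}

```text
time: 58.5
ee_pos: [0.5847, 0.2385, 0.1311]
tcp_rot: [179.5, -0.0, 179.9]
wrist_force: [-0.0, 0.6, -0.1]
opening: 0.047
grasp_force: 0.0
```

Call:
servo_tool:
  rows:
    - {"offset": [-0.05,-0.5,0],"yaw": 0,"claw": 0.45}
    - {"offset": [-0.1,-1,0],"yaw": 0,"claw": 0.45}
    - {"offset": [-0.1,-1,0],"yaw": 0,"claw": 0.45}
    - {"offset": [-0.1,-1,0],"yaw": 0,"claw": 0.45}

```text
time: 59.0
ee_pos: [0.5951, 0.1387, 0.1309]
tcp_rot: [179.4, 0.0, 179.9]
wrist_force: [0.3, -0.5, 0.4]
opening: 0.0466
grasp_force: 0.0
```

```bash
python3 look.py wrist .064
```

```text
[0.5951 0.1387 0.1309] [1.7941e+02 3.0000e-02 1.7991e+02] 59.0 [12.9 12.5  5.  82.3  0.6 13. ]
[248.9 169.5] 340 [0.5566 0.0929 0.064 ]
[148.8 171.9] 336 [0.5581 0.0259 0.064 ]
[508.1 195.2] 37 [0.575  0.2706 0.064 ]
[167.2 277.5] 244 [0.6378 0.0262 0.064 ]
(array([0.598, 0.026]), np.float64(0.2), np.float64(0.0797))
```

Call:
servo_tool:
  rows:
    - {"offset": [-0.014,-0.465,0],"yaw": 0,"claw": 0.45}
    - {"offset": [-0.014,-0.465,0],"yaw": 0,"claw": 0.45}
    - {"offset": [-0.014,-0.465,0.1],"yaw": 0,"claw": 0.45}
    - {"offset": [-0.014,-0.465,0.45],"yaw": 0,"claw": 0.45}
    - {"offset": [-0.014,-0.465,0.595],"yaw": 0,"claw": 0.45}
    - {"offset": [-0.014,-0.465,0.595],"yaw": 0,"claw": 0.45}
    - {"offset": [-0.014,-0.465,0.595],"yaw": 0,"claw": 1}
    - {"offset": [-0.014,-0.465,0.595],"yaw": 0,"claw": 1}
    - {"offset": [-0.014,-0.465,0.595],"yaw": 0,"claw": 1}
    - {"offset": [-0.014,-0.465,0.595],"yaw": 0,"claw": 1}
  squeeze: 45

```text
time: 60.3
ee_pos: [0.5971, 0.093, 0.0723]
tcp_rot: [179.4, 0.1, 180.0]
wrist_force: [-0.3, 1.2, 6.0]
opening: 0.0325
grasp_force: 45.6
```

Call:
servo_tool:
  rows:
    - {"offset": [0,0,-0.3],"yaw": 0,"claw": 1}
    - {"offset": [0,0,-0.6],"yaw": 0,"claw": 1}
    - {"offset": [0,0,-0.6],"yaw": 0,"claw": 1}

```text
time: 60.68
ee_pos: [0.5976, 0.0922, 0.1333]
tcp_rot: [179.4, 0.3, 180.0]
wrist_force: [0.3, 0.4, -2.2]
opening: 0.0324
grasp_force: 45.4
```

Call:
servo_tool:
  rows:
    - {"offset": [0.05,0.4,0],"yaw": 0,"claw": 1}
    - {"offset": [0.1,0.8,0],"yaw": 0,"claw": 1}
    - {"offset": [0.1,1,0],"yaw": 0,"claw": 1}
    - {"offset": [0.1,1,0],"yaw": 0,"claw": 1}

```text
time: 61.18
ee_pos: [0.5861, 0.1931, 0.1309]
tcp_rot: [179.5, -0.0, -179.9]
wrist_force: [0.3, 0.6, -1.8]
opening: 0.0325
grasp_force: 45.5
```

Call:
servo_tool:
  rows:
    - {"offset": [0.2,0.4,0],"yaw": 0,"claw": 1}
    - {"offset": [0.4,0.8,0],"yaw": 0,"claw": 1}
    - {"offset": [0.4,1,0],"yaw": 0,"claw": 1}
    - {"offset": [0.4,1,0],"yaw": 0,"claw": 1}

```text
time: 61.68
ee_pos: [0.5468, 0.2924, 0.1326]
tcp_rot: [179.5, 0.0, -180.0]
wrist_force: [1.1, 0.1, -1.4]
opening: 0.0324
grasp_force: 45.5
```

Call:
servo_tool:
  rows:
    - {"offset": [0.1,0.2,0],"yaw": 0.05,"claw": 1}
    - {"offset": [0.306,0.408,0],"yaw": 0.1,"claw": 1}
    - {"offset": [0.306,0.408,0],"yaw": 0.16,"claw": 1}
    - {"offset": [0.306,0.408,0],"yaw": 0.22,"claw": 1}
    - {"offset": [0.306,0.408,0],"yaw": 0.28,"claw": 1}
    - {"offset": [0.306,0.408,0],"yaw": 0.34,"claw": 1}
    - {"offset": [0.306,0.408,0],"yaw": 0.4,"claw": 1}
    - {"offset": [0.306,0.408,0],"yaw": 0.45,"claw": 1}
    - {"offset": [0.306,0.408,0],"yaw": 0.471,"claw": 1}
    - {"offset": [0.306,0.408,0],"yaw": 0.471,"claw": 1}
    - {"offset": [0.306,0.408,0],"yaw": 0.471,"claw": 1}

```text
time: 63.05
ee_pos: [0.5164, 0.3322, 0.1334]
tcp_rot: [179.9, -0.5, 95.2]
wrist_force: [-0.5, -0.5, -2.0]
opening: 0.0324
grasp_force: 45.5
```

```bash
python3 look.py wrist .127
```

```text
[0.5164 0.3322 0.1334] [179.91  -0.55  95.24] 63.05 [ 32.6  12.7   5.5  82.5   0.4 117.3]
[392. 157.] 204 [0.5455 0.3901 0.127 ]
[319.4 182.1] 383 [0.514  0.3756 0.127 ]
[ 51.9 213.6] 299 [0.3886 0.3487 0.127 ]
[385.8 245.9] 144 [0.5496 0.3467 0.127 ]
[ 13.6 278.4] 278 [0.3634 0.3115 0.127 ]
[318. 327.] 471 [0.5207 0.2963 0.127 ]
(array([0.5174, 0.3359]), np.float64(-85.2), np.float64(0.0796))
```

Call:
servo_tool:
  rows:
    - {"offset": [0,0,0.4],"yaw": 0,"claw": 1}
    - {"offset": [0,0,0.7],"yaw": 0,"claw": 1}
    - {"offset": [0,0,0.9],"yaw": 0,"claw": 1}
    - {"offset": [0,0,1],"yaw": 0,"claw": 1}
    - {"offset": [0,0,1],"yaw": 0,"claw": 1}

```text
time: 63.72
ee_pos: [0.5162, 0.3341, 0.0338]
tcp_rot: [179.9, -0.6, 95.2]
wrist_force: [0.8, -0.2, -1.6]
opening: 0.0322
grasp_force: 46.2
```

Call:
servo_tool:
  rows:
    - {"offset": [0,0,0.02],"yaw": 0,"claw": 1}
    - {"offset": [0,0,0.02],"yaw": 0,"claw": 0.5}
    - {"offset": [0,0,0.02],"yaw": 0,"claw": 0.5}
    - {"offset": [0,0,0.02],"yaw": 0,"claw": 0.5}
    - {"offset": [0,0,-0.4],"yaw": 0,"claw": 0.5}
    - {"offset": [0,0,-0.9],"yaw": 0,"claw": 0.45}
    - {"offset": [0,0,-1],"yaw": 0,"claw": 0.45}
    - {"offset": [0,0,-1],"yaw": 0,"claw": 0.45}

```text
time: 64.72
ee_pos: [0.5163, 0.3332, 0.1341]
tcp_rot: [179.8, -0.6, 95.2]
wrist_force: [0.4, -1.1, -0.3]
opening: 0.0472
grasp_force: 0.0
```

```bash
python3 look.py wrist .024
```

```text
[0.5163 0.3332 0.1341] [179.82  -0.61  95.21] 64.725 [ 32.6  12.7   5.5  82.4   0.5 117.4]
[ 52.5 214.8] 295 [0.2899 0.3056 0.024 ]
[386.3 245.8] 104 [0.5815 0.3029 0.024 ]
[ 14.2 279.5] 270 [0.2444 0.2382 0.024 ]
(array([0.2672, 0.2719]), np.float64(56.0), np.float64(0.0813))
```

Call:
servo_tool:
  rows:
    - {"offset": [-0.4,0.1,0],"yaw": -0.05,"claw": 0.45}
    - {"offset": [-0.8,0.3,0],"yaw": -0.1,"claw": 0.45}
    - {"offset": [-1,0.3,0],"yaw": -0.16,"claw": 0.45}
    - {"offset": [-1,0.3,0],"yaw": -0.22,"claw": 0.45}
    - {"offset": [-1,0.3,0],"yaw": -0.28,"claw": 0.45}
    - {"offset": [-1,0.3,0],"yaw": -0.34,"claw": 0.45}
    - {"offset": [-1,0.3,0],"yaw": -0.4,"claw": 0.45}
    - {"offset": [-1,0.3,0],"yaw": -0.45,"claw": 0.45}
    - {"offset": [-1,0.3,0],"yaw": -0.471,"claw": 0.45}
    - {"offset": [-1,0.3,0],"yaw": -0.471,"claw": 0.45}
    - {"offset": [-1,0.3,0],"yaw": -0.471,"claw": 0.45}

```text
time: 66.15
ee_pos: [0.5545, 0.236, 0.1316]
tcp_rot: [179.5, -0.0, 179.9]
wrist_force: [-0.4, 0.4, -0.3]
opening: 0.0469
grasp_force: 0.0
```

Call:
servo_tool:
  rows:
    - {"offset": [-0.1,-0.5,0],"yaw": 0,"claw": 0.45}
    - {"offset": [-0.2,-1,0],"yaw": 0,"claw": 0.45}
    - {"offset": [-0.2,-1,0],"yaw": 0,"claw": 0.45}

```text
time: 66.53
ee_pos: [0.5752, 0.1333, 0.1313]
tcp_rot: [179.5, 0.0, 179.7]
wrist_force: [0.6, 0.1, 0.0]
opening: 0.0472
grasp_force: 0.0
```

Call:
servo_tool:
  rows:
    - {"offset": [-0.1,-0.5,0],"yaw": 0,"claw": 0.45}
    - {"offset": [-0.2,-1,0],"yaw": 0,"claw": 0.45}
    - {"offset": [-0.2,-1,0],"yaw": 0,"claw": 0.45}
    - {"offset": [-0.2,-1,0],"yaw": 0,"claw": 0.45}

```text
time: 67.03
ee_pos: [0.5947, 0.0367, 0.1304]
tcp_rot: [179.4, 0.0, 179.9]
wrist_force: [0.6, -0.2, 0.8]
opening: 0.047
grasp_force: 0.0
```

```bash
python3 look.py wrist .064
```

```text
[0.5947 0.0367 0.1304] [1.7941e+02 2.0000e-02 1.7995e+02] 67.025 [ 3.3 10.5  2.6 82.1  0.6  3.3]
[300.5 171.9] 334 [0.5579 0.0254 0.064 ]
[629.2 195.4] 40 [0.5748 0.2525 0.064 ]
[302.9 277.1] 248 [0.6374 0.0257 0.064 ]
(array([0.5976, 0.0256]), np.float64(0.2), np.float64(0.0795))
```

Delta (+.003, −.0113), z .59.

Call:
servo_tool:
  rows:
    - {"offset": [-0.03,-0.115,0],"yaw": 0,"claw": 0.45}
    - {"offset": [-0.03,-0.115,0.1],"yaw": 0,"claw": 0.45}
    - {"offset": [-0.03,-0.115,0.45],"yaw": 0,"claw": 0.45}
    - {"offset": [-0.03,-0.115,0.59],"yaw": 0,"claw": 0.45}
    - {"offset": [-0.03,-0.115,0.59],"yaw": 0,"claw": 0.45}
    - {"offset": [-0.03,-0.115,0.59],"yaw": 0,"claw": 1}
    - {"offset": [-0.03,-0.115,0.59],"yaw": 0,"claw": 1}
    - {"offset": [-0.03,-0.115,0.59],"yaw": 0,"claw": 1}
    - {"offset": [-0.03,-0.115,0.59],"yaw": 0,"claw": 1}
  squeeze: 45

```text
time: 68.2
ee_pos: [0.5984, 0.0252, 0.0726]
tcp_rot: [179.4, 0.2, 180.0]
wrist_force: [0.1, 0.6, 6.0]
opening: 0.032
grasp_force: 45.6
```

Call:
servo_tool:
  rows:
    - {"offset": [0,0,-0.3],"yaw": 0,"claw": 1}
    - {"offset": [0,0,-0.6],"yaw": 0,"claw": 1}
    - {"offset": [0,0,-0.8],"yaw": 0,"claw": 1}
    - {"offset": [0,0,-0.8],"yaw": 0,"claw": 1}

```text
time: 68.7
ee_pos: [0.5985, 0.0244, 0.1528]
tcp_rot: [179.4, 0.2, 180.0]
wrist_force: [-0.2, 0.6, -2.4]
opening: 0.0324
grasp_force: 45.4
```

Call:
servo_tool:
  rows:
    - {"offset": [0.05,0.4,0],"yaw": 0,"claw": 1}
    - {"offset": [0.1,0.8,0],"yaw": 0,"claw": 1}
    - {"offset": [0.1,1,0],"yaw": 0,"claw": 1}
    - {"offset": [0.1,1,0],"yaw": 0,"claw": 1}

```text
time: 69.2
ee_pos: [0.5875, 0.1254, 0.1513]
tcp_rot: [179.4, -0.0, -179.9]
wrist_force: [-0.3, 0.6, -2.3]
opening: 0.0322
grasp_force: 45.4
```

Call:
servo_tool:
  rows:
    - {"offset": [0.2,0.4,0],"yaw": 0,"claw": 1}
    - {"offset": [0.4,0.8,0],"yaw": 0,"claw": 1}
    - {"offset": [0.4,1,0],"yaw": 0,"claw": 1}
    - {"offset": [0.4,1,0],"yaw": 0,"claw": 1}

```text
time: 69.7
ee_pos: [0.5482, 0.2248, 0.153]
tcp_rot: [179.4, 0.0, -180.0]
wrist_force: [-0.7, -0.1, -1.8]
opening: 0.0325
grasp_force: 45.5
```

Call:
servo_tool:
  rows:
    - {"offset": [0.4,0.4,0],"yaw": 0.05,"claw": 1}
    - {"offset": [0.8,0.8,0],"yaw": 0.1,"claw": 1}
    - {"offset": [0.915,1,0],"yaw": 0.16,"claw": 1}
    - {"offset": [0.915,1,0],"yaw": 0.22,"claw": 1}
    - {"offset": [0.915,1,0],"yaw": 0.28,"claw": 1}
    - {"offset": [0.915,1,0],"yaw": 0.34,"claw": 1}
    - {"offset": [0.915,1,0],"yaw": 0.4,"claw": 1}
    - {"offset": [0.915,1,0],"yaw": 0.45,"claw": 1}
    - {"offset": [0.915,1,0],"yaw": 0.471,"claw": 1}
    - {"offset": [0.915,1,0],"yaw": 0.471,"claw": 1}
    - {"offset": [0.915,1,0],"yaw": 0.471,"claw": 1}

```text
time: 71.08
ee_pos: [0.4569, 0.3238, 0.1542]
tcp_rot: [179.9, -0.5, 95.2]
wrist_force: [-0.3, -0.7, -2.3]
opening: 0.0322
grasp_force: 45.6
```

```bash
python3 look.py wrist .146
```

```text
[0.4569 0.3238 0.1542] [179.91  -0.55  95.24] 71.075 [ 35.1   5.1  -0.7  83.8   0.4 119.9]
[28.4 82. ] 342 [0.3271 0.3987 0.146 ]
[385.9 150.5] 198 [0.4833 0.3841 0.146 ]
[453.9 150.8] 193 [0.514  0.3868 0.146 ]
[318.2 186. ] 684 [0.4542 0.3649 0.146 ]
[136.4 203.8] 204 [0.3684 0.3482 0.146 ]
[380.4 234.4] 156 [0.487  0.3433 0.146 ]
[443.1 235. ] 156 [0.5179 0.3459 0.146 ]
[ 94.6 265.4] 161 [0.3444 0.3131 0.146 ]
[318.3 327.6] 433 [0.4615 0.286  0.146 ]
(array([0.3358, 0.3559]), np.float64(-78.6), np.float64(0.0873))
(array([0.4113, 0.3566]), np.float64(11.0), np.float64(0.0874))
(array([0.4578, 0.3254]), np.float64(-84.7), np.float64(0.0792))
(array([0.4897, 0.3159]), np.float64(46.7), np.float64(0.0823))
```

Call:
servo_tool:
  rows:
    - {"offset": [0.02,0,0.4],"yaw": 0,"claw": 1}
    - {"offset": [0.02,0,0.8],"yaw": 0,"claw": 1}
    - {"offset": [0.02,0,1],"yaw": 0,"claw": 1}

```text
time: 71.5
ee_pos: [0.4555, 0.3267, 0.052]
tcp_rot: [-180.0, -0.5, 95.3]
wrist_force: [-0.1, 0.9, -1.7]
opening: 0.0322
grasp_force: 45.5
```

Call:
servo_tool:
  rows:
    - {"offset": [0,0,0.1],"yaw": 0,"claw": 1}
    - {"offset": [0,0,0.2],"yaw": 0,"claw": 1}
    - {"offset": [0,0,0.225],"yaw": 0,"claw": 1}
    - {"offset": [0,0,0.225],"yaw": 0,"claw": 1}
    - {"offset": [0,0,0.225],"yaw": 0,"claw": 0.5}
    - {"offset": [0,0,0.225],"yaw": 0,"claw": 0.5}
    - {"offset": [0,0,0.225],"yaw": 0,"claw": 0.5}
    - {"offset": [0,0,-0.2],"yaw": 0,"claw": 0.5}
    - {"offset": [0,0,-0.6],"yaw": 0,"claw": 0.5}
    - {"offset": [0,0,-1],"yaw": 0,"claw": 0.45}
    - {"offset": [0,0,-1],"yaw": 0,"claw": 0.45}

```text
time: 72.88
ee_pos: [0.4575, 0.3273, 0.158]
tcp_rot: [179.6, -0.7, 95.2]
wrist_force: [-0.3, -0.3, -1.1]
opening: 0.0472
grasp_force: 0.0
```

Call:
servo_tool:
  rows:
    - {"offset": [-0.4,-0.2,-0.4],"yaw": 0,"claw": 0.4}
    - {"offset": [-0.8,-0.4,-0.8],"yaw": 0,"claw": 0.4}
    - {"offset": [-1,-0.5,-0.8],"yaw": 0,"claw": 0.4}
    - {"offset": [-1,-0.5,-0.8],"yaw": 0,"claw": 0.4}

```text
time: 73.38
ee_pos: [0.4152, 0.2206, 0.2333]
tcp_rot: [179.9, -0.6, 95.1]
wrist_force: [0.4, 0.5, 0.5]
opening: 0.0515
grasp_force: 0.0
```

```bash
python3 look.py wrist .024
python3 - <<'E'
import cv2,numpy as np
cv2.imwrite('pics/w10.png',np.load('pics/last.npz')['p'][:,:,::-1])
E
```

```text
[0.4152 0.2206 0.2333] [179.87  -0.58  95.12] 73.375 [ 27.7  -6.6  -3.6  92.7   0.5 112.6]
[365.3  50.1] 149 [0.4533 0.3679 0.024 ]
[422.1  49.1] 155 [0.5129 0.3742 0.024 ]
[479.   49.2] 154 [0.5728 0.3794 0.024 ]
[211.6  96.7] 139 [0.291  0.3067 0.024 ]
[415.3 127. ] 123 [0.5204 0.295  0.024 ]
[468.2 127.2] 124 [0.5802 0.3001 0.024 ]
[362.4 128. ] 119 [0.4608 0.2886 0.024 ]
[173.2 154.4] 122 [0.2457 0.2394 0.024 ]
(array([0.457 , 0.3283]), np.float64(-84.6), np.float64(0.0797))
(array([0.5167, 0.3346]), np.float64(-84.6), np.float64(0.0796))
(array([0.5765, 0.3398]), np.float64(-84.7), np.float64(0.0796))
(array([0.2684, 0.273 ]), np.float64(56.1), np.float64(0.0811))
```

View pics/w10.png

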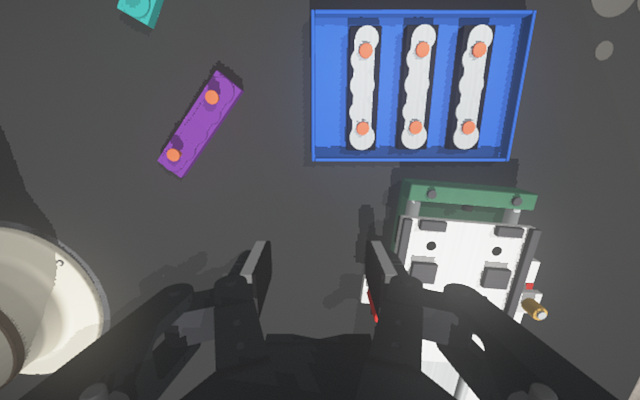

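The three handles lie side by side in the tray, with rivet rows at 50 and 127. A last check of the shuttle by its nest-3 holes at (431,246) and (497,251), then hand-in.

Run:
```python
from h import *
f=np.load('pics/last.npz');C=f['C'];i=camera_info('wrist')
y=ray(i,C,[(431,246),(497,251)],.044);print(y.round(4))
if np.all(abs(y[:,1]-.1615)<.005): print(job_done())
```

```text
[[0.5578 0.1603 0.044 ]
 [0.6383 0.1609 0.044 ]]
the job is handed in; nothing more can be done
None
```

The job is handed in: all three blanks were riveted over the anvil and now lie flat, side by side in the blue tray. My last check put the shuttle in the out stop to within about 1 mm. The hand-in gave back no verdict.

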